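# Load the vial capper and set its clutch

## Robot

A 6-joint arm with a two-finger parallel gripper is mounted at the origin on a cart in front of the work surface, level with it; the furniture and walls round the work are solid. World frame = base frame: x ahead of the robot, y to its left, z up, the work surface at z = 0. Lengths are in mm, angles in rad, forces in N, time in s.
With the tool pointing down it reaches from about 325 to 1000 mm from the base axis. Payload 5.1 kg.
Tool frame: the origin (TCP) lies at the very end of the fingers, on their centre line; the grasp point (between the pads) lies 19 mm behind it (manip.grip_depth is the distance from the TCP to the grasp point, in mm); z points along the fingers, y is the line along which they close (so a half turn about z gives the same grasp; the last joint's range is limited). The gripper opens to 85 mm and grips with 20 to 120 N. Pads are 22 mm wide; open, the fingers measure 114 mm over their backs; the gripper's body (76 mm by 85 mm) begins 54 mm behind the grasp point. The pads swing forward as they close: fully open they stand 13 mm farther back than shut.
Start: joints at [-1.25, 0.124, 1.65, -0, 1.367, -0.083], TCP at [255.362, -597.725, 231.322] pointing down, gripper open.
Joint ranges: [-2.61, 2.61], [-1.02, 2.33], [0.03, 2.71], [-1.35, 4.49], [0.32, 2.68], [-2.91, 2.91]. Speed limits (rad/s): [2.57, 2.57, 3.14, 3.14, 3.14, 3.14].

## Interface

Orientations are given as [roll, pitch, yaw] about the fixed x, y, z axes, in that order (R = Rz(yaw) Ry(pitch) Rx(roll)).
In Python, from cell import manip gives the robot as it stands.
- The arm moves only by the tool send_rows, never from a script. Its argument "deltas" is a list of rows, each an object of numbers: "x", "y", "z": the shift along the world's x, y, z in mm; "rx", "ry", "rz": the turn, a rotation vector about the world's x, y, z in rad. A call has 1 to 8 rows; each row is the pose to reach, as a shift and turn from the pose commanded when the call began; what a row does not reach only later rows make up. A row lasts 1/12 s, in which the tool goes at most 41.7 mm and 7.16 degrees, less where a joint would pass 70% of its speed; a pose out of reach is approached as far as the arm can. A call with a gripper value outside its range is refused whole. "jaw" is the finger opening in mm, from 0 to 85.4, set as the call begins (left out, the last holds). The fingers move at their own pace and stop on an object; "squeeze" is the grip in N (left out, the last holds). Time passes only in rows, so rows that repeat a pose let the fingers close. It gives the time, the measured TCP pose, the force, the opening and the grip force at its end, in the units of the state.
- manip.read_state(): the state, without advancing time (a new reading comes with each control period).
- manip.snapshot(name): name is "scene" or "side" or "wrist"; returns a dict with "color" (480x640x3 uint8, red, green, blue), "intrinsics" (3x3 intrinsics, pixels), "dist_coeffs" ([k1, k2, p1, p2, k3] as OpenCV has them; the pictures are not rectified), "position" and "rotation" of the camera in the world. Camera axes: x right, y down, z forward; pixel columns grow to the right and rows downward; lengths in mm; the calibration is good to about 2 mm. A picture is of the moment at which its call begins. There is no depth.
- manip.hand_in(): hands the job in; it is judged then, once.
The state is a dict: "time_s": time; "joint_pos": joint angles; "qd": joint speeds; "effort": joint torques, N m; "eef_pos": TCP position; "ee_rot": TCP orientation; "wrist_force": force on the tool from outside, world axes, zero at the start; "wrist_torque": the same for the moment, N m; "grip_width": finger opening in mm; "grip_force": force on a finger pad.
Only numpy, scipy, OpenCV 4.12 (cv2) and the standard library are available. Lean on these libraries where they do the work, as an engineer would, in place of code of your own. Each camera call takes 0.05 s, during which the arm holds its last target. There are 200 camera calls.

## Task

Set up the bench capper for its run: slide the yellow clutch lock out, turn the numbered collar on top until 6 clicks in at the red mark, and slide the lock fully home again. Also slide the orange gate fully open, slide all the amber vials that stand on its deck along it into the lane, in single file past the gate, and then slide the gate fully shut behind them; clutch and vials may be done in either order. The caps are only finger-loose, so keep the vials upright and standing on the deck instead of lifting them over the rails, and leave the clear vial, the timer and the loupe where they are.

Things in the scene. Friction and masses are not known exactly. Their poses are not given: they have to be found in the camera images.
- capper: Bench vial capper, fixed. Origin on the bench under the lane's centre line; x points along the lane to the grey column, y to the left when looking along x, z up. White deck: x -145 to +205, y -85 to +85 mm, slick top at z = 12 mm. Fenced loading area, where the vials stand: x -141 to -46 mm, y -81 to +81 mm; its clear fence rises 26 mm above the deck.
- lane_mouth (a point): Centre of the lane's mouth on the deck, at capper x = -2 mm; axes as the capper's. From the fences at capper (-46, +-81) mm two funnel rails, 6 mm thick, run to (-2, +-17) mm. The straight lane behind it has 27 mm clear width between rails 6 mm thick. All these green rails are 26 mm high above the deck.
- gate_line (a point): Where the gate crosses the lane's centre line, on the deck (8 mm past the mouth); axes as the capper's. A vial is past the gate when its axis is at least 13 mm beyond this point in x. The end stop is 126 mm beyond it: room for five vials in a row and 11 mm to spare.
- lane_stop (a point): Centre of the end stop's face at the lane's far end, on the deck. Over the far end stand the grey overarm and column, 76 mm wide: capper x 82 to 202 mm, arm from z = 106 to 140 mm, and the cap chuck 11 mm before this point, its lower end at z = 73 mm.
- gate (a joint): Position of the orange gate in m: 0 fully shut (the 3 mm plate, 22 mm high above the deck, closes the whole lane), 0.028 fully open against its stop (plate clear of the lane). It opens towards the capper's -y side; friction about 1.2 N, stays where it is left.
- gate_grip (a point): Top centre of the gate's black square grip post, 14 x 14 mm, which stands from 14 to 58 mm above the bench (its top is this point), 50 mm to the -y side of the gate plate's middle; moves with the gate. Axes as the capper's.
- collar (a joint): Angle of the clutch collar in rad, growing counter-clockwise seen from above: 0 shows number 1 at the red mark, each further number is pi/6 (30 degrees) more: 6 is 2.618, 9 (the end) is 4.19. It starts at 1, 2 or 3. A click holds it at each number (about 0.1 N m to get over); released near a number it drops into it. It cannot turn while the lock is in.
- lock (a joint): Position of the yellow clutch lock in m: 0 fully home (its bolt is between the collar's studs and the collar cannot turn), 0.014 fully out (collar free). It slides out towards the capper's +y side; friction about 1.2 N, stays where it is left. It goes home only when the collar is clicked in at a number.
- lock_grip (a point): Top centre of the lock's yellow square grip post, 12 x 12 mm, 22 mm high, on a lug at the left (+y) side of the overarm: top 152 mm above the bench, the flat lug under it at 128 mm (44 mm wide, out to 98 mm from the axis). When home it is 66 mm to the +y side of the collar's axis; moves with the lock. Axes as the capper's.
- collar_top (a point): Top centre of the black fluted clutch collar, on its vertical axis, 188 mm above the bench. Grip part 41 mm in diameter, from this top down to 29 mm below it; under that a cone widens to 72 mm in 10 mm and carries white numbers 1 to 9, clockwise seen from above; the red mark on the fixed overarm faces the lane mouth (-x of the capper).
- vial1: Amber screw-cap vial with a black cap on the deck, 23 mm in diameter, 52 mm tall with cap (glass body 23 mm wide up to 42 mm, cap 20 mm wide above), 60 to 130 g, bottom-heavy (a charge of milling beads lies in it, centre of mass about 15 mm up); origin at the centre of its underside, z up its axis. May be absent.
- vial2: Amber screw-cap vial with a black cap on the deck, 23 mm in diameter, 52 mm tall with cap (glass body 23 mm wide up to 42 mm, cap 20 mm wide above), 60 to 130 g, bottom-heavy (a charge of milling beads lies in it, centre of mass about 15 mm up); origin at the centre of its underside, z up its axis. May be absent.
- vial3: Amber screw-cap vial with a black cap on the deck, 23 mm in diameter, 52 mm tall with cap (glass body 23 mm wide up to 42 mm, cap 20 mm wide above), 60 to 130 g, bottom-heavy (a charge of milling beads lies in it, centre of mass about 15 mm up); origin at the centre of its underside, z up its axis. May be absent.
- vial4: Amber screw-cap vial with a black cap on the deck, 23 mm in diameter, 52 mm tall with cap (glass body 23 mm wide up to 42 mm, cap 20 mm wide above), 60 to 130 g, bottom-heavy (a charge of milling beads lies in it, centre of mass about 15 mm up); origin at the centre of its underside, z up its axis. May be absent.
- vial5: Amber screw-cap vial with a black cap on the deck, 23 mm in diameter, 52 mm tall with cap (glass body 23 mm wide up to 42 mm, cap 20 mm wide above), 60 to 130 g, bottom-heavy (a charge of milling beads lies in it, centre of mass about 15 mm up); origin at the centre of its underside, z up its axis. May be absent.
- clear_vial: Clear vial with a white cap, 23 x 52 mm, standing on the bench; origin at the centre of its underside. Not part of the job.
- timer: White bench timer with three buttons, 58 x 66 x 20 mm, on the bench; origin under its centre. Not part of the job.
- loupe: Loupe with black ring, 39 x 42 mm, on the bench; origin under its centre. Not part of the job.
Not all that is in view belongs to the job. Leave any blue or green look-alike of the vial5 alone.

How it is judged (in metres and radians):
On the way, in this order (a step that is already met when the one before it is completed fails the run):
1. the gate is slid fully open (value of joint gate above 0.0255 m), for 0.2 s.
2. all the amber vials stand upright in the lane past the gate (x of vial1 in the frame of gate_line between 0.01 and 0.12 m and y of vial1 in the frame of gate_line between -0.006 and 0.006 m and z of each of vial1, vial2, vial3, vial4, vial5 in the frame of gate_line below 0.006 m and angle between each of vial1, vial2, vial3, vial4, vial5's own z axis and vertical below 0.15 rad and x of vial2 in the frame of gate_line between 0.01 and 0.12 m and y of vial2 in the frame of gate_line between -0.006 and 0.006 m and x of vial3 in the frame of gate_line between 0.01 and 0.12 m and y of vial3 in the frame of gate_line between -0.006 and 0.006 m and x of vial4 in the frame of gate_line between 0.01 and 0.12 m and y of vial4 in the frame of gate_line between -0.006 and 0.006 m and x of vial5 in the frame of gate_line between 0.01 and 0.12 m and y of vial5 in the frame of gate_line between -0.006 and 0.006 m), for 0.3 s.
3. the gate is slid fully shut behind them (all of step 2 and value of joint gate below 0.0025 m), for 0.2 s.
At the end, for the whole second after the job is handed in: Gate shut and clutch lock home, each to within 2.5 mm; collar at rest at 6 within 0.12 rad; every amber vial present stands at rest on the deck in the lane, within 0.15 rad of upright, its axis at least 10 mm past the gate line and within 6 mm of the lane's centre line (all of step 3 and value of joint collar between 2.49799 and 2.73799 rad and velocity of joint collar below 0.05 rad/s and value of joint lock below 0.0025 m and linear speed of each of vial1, vial2, vial3, vial4, vial5 below 0.02 m/s); the robot touches nothing.
It fails at once if an amber vial is lifted more than 20 mm off the deck (z of any of vial1, vial2, vial3, vial4, vial5 in the frame of gate_line above 0.02 m).
It fails at once if the clear vial, the timer or the loupe is pushed more than 25 mm away (distance of any of clear_vial, timer, loupe from where it was at the start of the episode above 0.025 m).
Of vial1, vial2, vial3, vial4, vial5 only 3 to 5 are there at a start; the rules pass over those that are not, and their reading is None.
At some moment in a run one of vial1, vial2, vial3, vial4, vial5 may be knocked a few centimetres aside while the robot is not near it.
Once in a run the grip may slacken for a moment while it holds something.
It also fails if it takes over 210 s, if anything falls off the work surface, if the arm or the gripper's body presses on something with over 40 N, if the wrist force passes 120 N, or if a joint passes its speed limit or range.

## Working session

There is one attempt and no reset: what is moved stays moved. The work goes in short steps, Python scripts to look and compute and a tool call to move; the robot and the scene stay as the last step left them, time stands still between calls to the robot, and variables do not carry over. Pictures are saved under pics/ and viewed, at most 14 in all, crops included, and the job is handed in when it is done.

Besides the shell and the picture viewer there is one more tool, called after ">>>" as name([rows], argument=value, ...), one row to a line, values as JSON. send_rows: Moves the arm, as the interface text tells. Its arguments: {"type":"object","properties":{"deltas":{"type":"array","items":{"type":"object","properties":{"x":{"type":"number"},"y":{"type":"number"},"z":{"type":"number"},"rx":{"type":"number"},"ry":{"type":"number"},"rz":{"type":"number"}}}},"jaw":{"type":"number"},"squeeze":{"type":"number"}},"required":["deltas"]}

```bash
ls; mkdir -p pics; python3 - <<'E'
from cell import manip
import cv2
for n in ("scene","side"):
    s=manip.snapshot(n); cv2.imwrite(f"pics/{n}0.png",s["color"][:,:,::-1])
    print(n,s["intrinsics"],s["dist_coeffs"],s["position"],s["rotation"])
print(manip.read_state())
E
```

```text
pics
scene [[465.03466549   0.         319.31715595]
 [  0.         465.03466549 238.29907208]
 [  0.           0.           1.        ]] [-0.0312528  0.         0.         0.         0.       ] [-60.06073238 347.69723262 543.96863758] [-2.0275415   0.01603958 -2.3529929 ]
side [[611.97966388   0.         321.88638623]
 [  0.         611.97966388 227.52354232]
 [  0.           0.           1.        ]] [0.04614837 0.         0.         0.         0.        ] [  213.4274406  -1325.38618195   656.43787164] [-2.00149798  0.02081861 -0.2695224 ]
{'time_s': 0.1, 'joint_pos': array([-1.24960750e+00,  1.24457801e-01,  1.65150172e+00,  2.12930985e-05,
        1.36749254e+00, -8.26104281e-02]), 'qd': array([ 0.00018597, -0.0001123 , -0.00431631, -0.00028161, -0.00093663,
       -0.00139255]), 'effort': array([ 5.82818598e-05, -4.24931860e+01, -3.66654253e+01, -1.22189867e-04,
        3.95763738e-03,  1.12573946e-05]), 'eef_pos': array([ 255.19820313, -597.22811949,  230.18545794]), 'ee_rot': array([-3.13974131e+00, -1.74207081e-04,  4.03794776e-01]), 'wrist_force': array([ 0.8976642 , -0.03354663,  0.0410677 ]), 'wrist_torque': array([0.05652327, 0.01640794, 0.00653612]), 'grip_force': 0.0, 'grip_width': 85.31752457399213}
```

View pics/scene0.png

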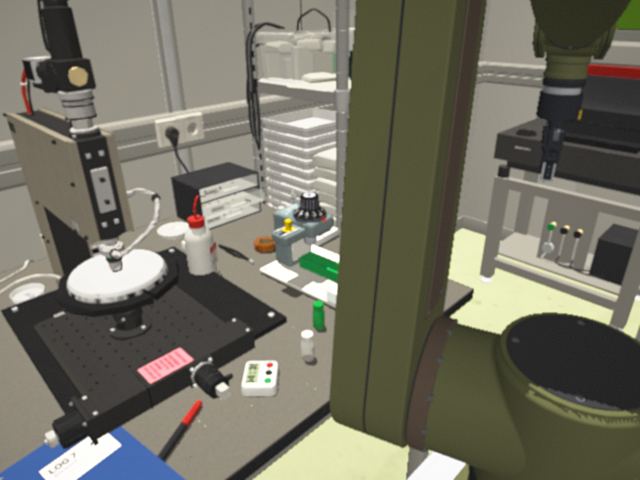

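View pics/side0.png

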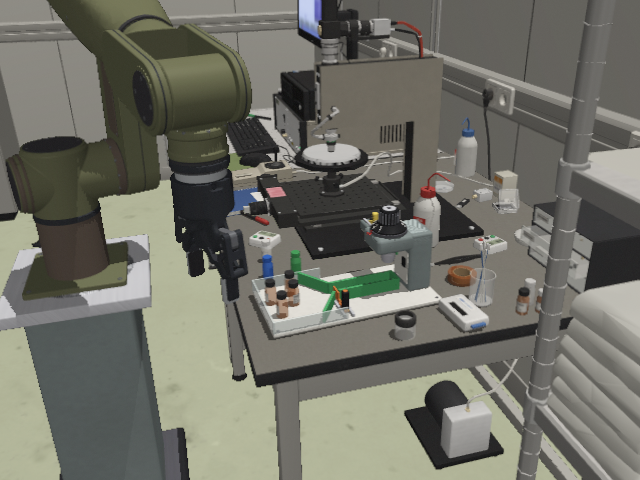

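The side view shows the capper (collar (390,215), gate grip (345,297)) and amber vials in the fenced area around (270–293, 280–303). Possible confusions: amber vials on the right of the bench at (522,300), the blue look-alike (267,265), the green look-alike (296,260), and the clear vial. I choose the ones inside the fence and check them in a close crop.

```bash
cat > h.py <<'E'
import numpy as np, cv2
from scipy.spatial.transform import Rotation as Ro
from cell import manip
class Cam:
    def __init__(s,n,save=None):
        d=manip.snapshot(n); s.im=d["color"][:,:,::-1].copy(); s.K=np.array(d["intrinsics"]); s.D=np.array(d["dist_coeffs"],float)
        s.p=np.array(d["position"]); r=np.array(d["rotation"]); s.R=r if r.shape==(3,3) else Ro.from_euler("xyz",r).as_matrix()
        if save: cv2.imwrite(f"pics/{save}.png",s.im)
    def pt(s,u,v,z):
        a=cv2.undistortPoints(np.array([[[u,v]]],float),s.K,s.D)[0,0]; d=s.R@[a[0],a[1],1]
        return s.p+d*(z-s.p[2])/d[2]
    def px(s,P):
        return cv2.projectPoints(np.atleast_2d(np.array(P,float)),cv2.Rodrigues(s.R.T)[0],-s.R.T@s.p,s.K,s.D)[0][:,0]
    def crop(s,u0,v0,u1,v1,k,name):
        cv2.imwrite(f"pics/{name}.png",cv2.resize(s.im[v0:v1,u0:u1],None,fx=k,fy=k,interpolation=cv2.INTER_CUBIC))
E
python3 - <<'E'
from h import *
c=Cam("side"); c.crop(245,195,445,345,4,"crop1")
print(c.px([[255.2,-597.2,230.2]]), c.pt(390,207,188), c.pt(345,290,58))
E
```

```text
[[214.59791056 296.05294045]] [ 628.70183936 -288.25017269  188.        ] [ 514.16951361 -355.99922087   58.        ]
```

View pics/crop1.png

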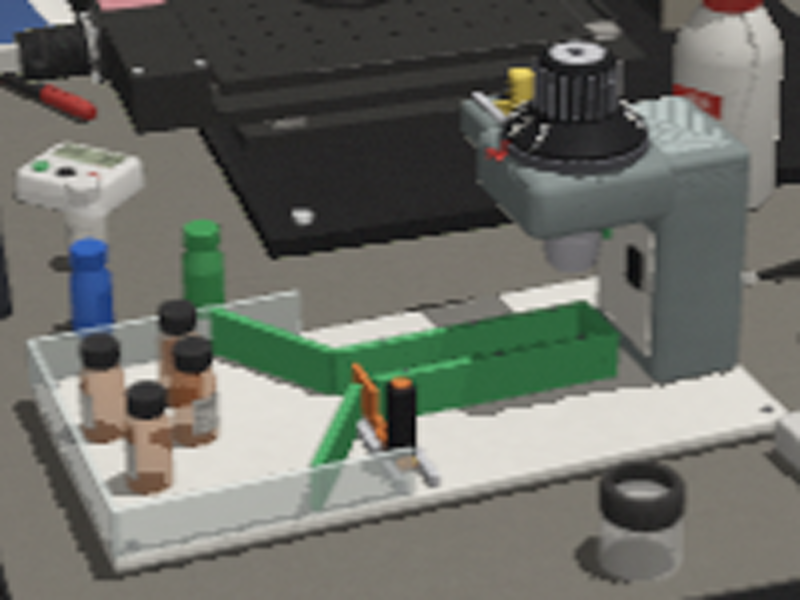

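Four amber vials stand in the fence (black caps at crop (100,350), (177,315), (193,352), (147,398)). The gate grip is at crop (401,383), the collar top at (575,50), and the yellow lock behind it at (520,75).

```bash
python3 - <<'E'
from h import *
c=Cam("side")
L=[("corner-",113,515,38,-143,-83),("corner+",32,343,38,-143,83),("far+",298,292,38,-46,83),("mid rail L end",333,350,38,-2,17),("laneend+",583,302,38,132,16),("stop-",615,338,38,134,-16),("collar",577,50,188,121,0),("grip",401,383,58,6,-50)]
W=np.array([c.pt(245+u/4,195+v/4,z)[:2] for _,u,v,z,_,_ in L]); M=np.array([[x,y] for *_,x,y in L],float)
def fit(idx):
    a=M[idx]-M[idx].mean(0); b=W[idx]-W[idx].mean(0)
    th=np.arctan2((a[:,0]*b[:,1]-a[:,1]*b[:,0]).sum(),(a*b).sum())
    R=np.array([[np.cos(th),-np.sin(th)],[np.sin(th),np.cos(th)]]); return th,R,W[idx].mean(0)-R@M[idx].mean(0)
th,R,t=fit([0,1,2,3,4,5]); print("yaw",th,"t",t)
for l,w in zip(L,W): print(l[0],w.round(),(R.T@(w-t)).round(1),l[4:])
for u,v in [(100,346),(177,311),(193,348),(147,393)]:
    w=c.pt(245+u/4,195+v/4,64)[:2]; print("vial",w.round(),(R.T@(w-t)).round(1))
for u,v,z in [(520,73,152)]:
    w=c.pt(245+u/4,195+v/4,z)[:2]; print("lock",w.round(),(R.T@(w-t)).round(1))
E
```

```text
yaw 0.032793957252773585 t [ 512.1708946  -304.34024007]
corner- [ 365. -399.] [-150.3  -89.3] (-143, -83)
corner+ [ 356. -232.] [-153.6   77.6] (-143, 83)
far+ [ 500. -220.] [-9.4 84.2] (-46, 83)
mid rail L end [ 501. -285.] [-10.7  19.6] (-2, 17)
laneend+ [ 639. -276.] [127.9  24.1] (132, 16)
stop- [ 641. -316.] [128.1 -16.2] (134, -16)
collar [ 626. -290.] [114.6  10.4] (121, 0)
grip [ 514. -359.] [ -0.2 -54.5] (6, -50)
vial [ 381. -291.] [-130.3   17.8]
vial [ 425. -268.] [-85.9  39.4]
vial [ 424. -306.] [-87.9   0.8]
vial [ 394. -341.] [-119.3  -33.1]
lock [ 619. -230.] [109.4  70.8]
```

>>> send_rows([
  {"z": 40},
  {"z": 80},
  {"z": 120,"rz": -0.08},
  {"z": 160,"rz": -0.16},
  {"z": 180,"x": 20,"y": 25,"rz": -0.24},
  {"z": 180,"x": 45,"y": 55,"rz": -0.33},
  {"z": 180,"x": 70,"y": 85,"rz": -0.33},
  {"z": 180,"x": 95,"y": 115,"rz": -0.33},
])

```text
$.deltas[0]: bad value
```

>>> send_rows([
  {"x": 25,"y": 30},
  {"x": 50,"y": 60},
  {"x": 75,"y": 90},
  {"x": 100,"y": 120},
  {"x": 125,"y": 150},
  {"x": 140,"y": 175},
  {"x": 140,"y": 175},
  {"x": 140,"y": 175},
])

```text
$.deltas[0]: bad value
```

```bash
python3 - <<'E'
from h import *
c=Cam("wrist","w1"); print(c.p,c.R,c.K,manip.read_state()["eef_pos"],manip.read_state()["ee_rot"])
E
```

```text
[ 321.3806418  -569.30163771  373.5890713 ] [[ 0.39282474 -0.88210583 -0.25995774]
 [-0.91961111 -0.37742733 -0.10892209]
 [-0.00203434  0.28184732 -0.95945711]] [[365.32546088   0.         324.30776267]
 [  0.         365.32546088 233.45944068]
 [  0.           0.           1.        ]] [ 255.24804388 -597.45097666  230.69359082] [-3.14054677e+00 -4.18069544e-05  4.03771437e-01]
```

View pics/w1.png

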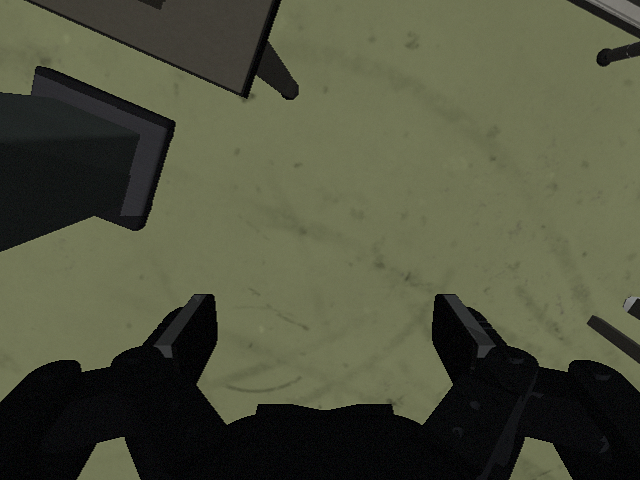

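The move was refused (the wrist view shows only floor and the fingers), so rows probably need all keys.

>>> send_rows([
  {"x": 0,"y": 0,"z": 40,"rx": 0,"ry": 0,"rz": 0},
  {"x": 0,"y": 0,"z": 80,"rx": 0,"ry": 0,"rz": -0.08},
  {"x": 0,"y": 0,"z": 120,"rx": 0,"ry": 0,"rz": -0.16},
  {"x": 0,"y": 10,"z": 160,"rx": 0,"ry": 0,"rz": -0.24},
  {"x": 20,"y": 30,"z": 180,"rx": 0,"ry": 0,"rz": -0.33},
  {"x": 45,"y": 55,"z": 180,"rx": 0,"ry": 0,"rz": -0.33},
  {"x": 70,"y": 85,"z": 180,"rx": 0,"ry": 0,"rz": -0.33},
  {"x": 95,"y": 115,"z": 180,"rx": 0,"ry": 0,"rz": -0.33},
])

```text
time_s: 0.92
eef_pos: [351.0, -481.9, 412.0]
ee_rot: [3.141, -0.001, 0.072]
wrist_force: [0.5, -0.5, -0.3]
grip_width: 85.3
grip_force: 0.0
```

>>> send_rows([
  {"x": 20,"y": 30,"z": 0,"rx": 0,"ry": 0,"rz": 0},
  {"x": 35,"y": 60,"z": 0,"rx": 0,"ry": 0,"rz": 0},
  {"x": 50,"y": 90,"z": 0,"rx": 0,"ry": 0,"rz": 0},
  {"x": 60,"y": 120,"z": 0,"rx": 0,"ry": 0,"rz": 0},
  {"x": 70,"y": 150,"z": 0,"rx": 0,"ry": 0,"rz": 0},
  {"x": 80,"y": 185,"z": 0,"rx": 0,"ry": 0,"rz": 0},
  {"x": 80,"y": 185,"z": 0,"rx": 0,"ry": 0,"rz": 0},
  {"x": 80,"y": 185,"z": 0,"rx": 0,"ry": 0,"rz": 0},
])

```text
time_s: 1.58
eef_pos: [430.8, -296.4, 411.7]
ee_rot: [3.141, -0.001, 0.077]
wrist_force: [-0.4, -0.5, -0.0]
grip_width: 85.5
grip_force: 0.0
```

```bash
python3 - <<'E'
from h import *
c=Cam("wrist","w2"); print(c.p,manip.read_state()["eef_pos"],manip.read_state()["ee_rot"])
E
```

```text
[ 502.30699747 -290.59692151  554.85474632] [ 430.44026699 -297.45890551  411.46700217] [ 3.14083443e+00 -4.24522020e-05  7.50272919e-02]
```

View pics/w2.png

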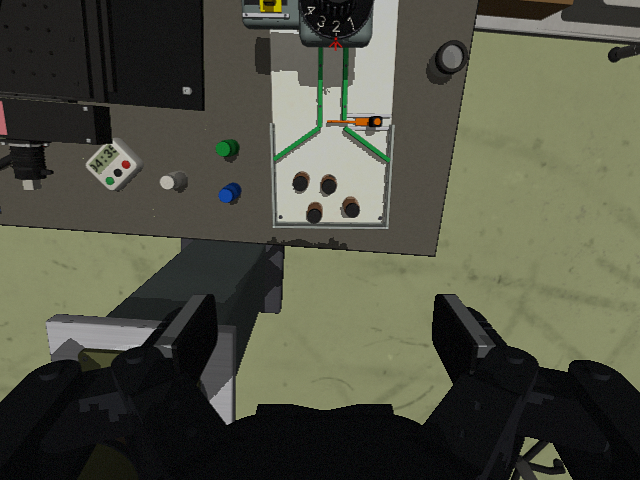

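The wrist view is a clear top view: lane rails at columns 320/347, gate plate (345,123) with its grip (376,121), four vials at (300,182), (328,184), (315,212), (351,207), and collar (337,15) with 2 at the red mark (335,42).

```bash
python3 - <<'E'
from h import *
c=Cam("wrist"); hsv=cv2.cvtColor(c.im,cv2.COLOR_BGR2HSV)
c.crop(230,0,480,230,3,"w2c") if 0 else None
def fit(W,M):
    a=M-M.mean(0); b=W-W.mean(0)
    th=np.arctan2((a[:,0]*b[:,1]-a[:,1]*b[:,0]).sum(),(a*b).sum())
    R=np.array([[np.cos(th),-np.sin(th)],[np.sin(th),np.cos(th)]]); return th,R,W.mean(0)-R@M.mean(0)
# green rail rows: inner lane edges
g=cv2.inRange(hsv,(50,80,60),(80,255,255))
for v in (55,70,85,100,115):
    xs=np.where(g[v,300:370])[0]+300; print(v,xs)
L=[(273,225,38,-143,83),(388,225,38,-143,-83),(321,128,38,-2,19),(345,128,38,-2,-19)]
W=np.array([c.pt(u,v,z)[:2] for u,v,z,_,_ in L]); M=np.array([[x,y] for *_,x,y in L],float)
th,R,t=fit(W,M); print(th,t,[(R.T@(w-t)).round(1) for w in W])
dark=cv2.inRange(hsv,(0,0,0),(180,255,55))
n,l,s,cen=cv2.connectedComponentsWithStats(dark[165:222,280:385])
for i in range(1,n):
    if s[i,4]>60:
        w=c.pt(cen[i,0]+280,cen[i,1]+165,62)[:2]; print("cap",s[i],(cen[i]+[280,165]).round(),w.round(),(R.T@(w-t)).round(1))
for nm,u,v,z in [("grip",376,121,58)]:
    w=c.pt(u,v,z)[:2]; print(nm,w,(R.T@(w-t)).round(1))
o=cv2.inRange(hsv,(8,150,120),(20,255,255)); ys,xs=np.where(o[100:140]); print("orange",xs.min(),xs.max(),ys.min()+100,ys.max()+100)
ye=cv2.inRange(hsv,(23,150,120),(35,255,255)); ys,xs=np.where(ye[:30]); print("yellow",xs.min(),xs.max(),ys.min(),ys.max())
E
```

```text
55 [317 318 319 320 321 343 344 345 346]
70 [318 319 320 321 343 344 345 346]
85 [317 318 319 320 321 342 343 344 345 346]
100 [317 318 319 320 342 343 344 345]
115 [317 318 319 320 342 343 344 345]
0.06352937413209439 [ 504.6645607  -303.13094039] [array([-141.7,   84.8]), array([-139.8,  -83.6]), array([-4.5, 15.7]), array([ -4.1, -16.9])]
cap [ 12  10  15  16 175] [299. 183.] [ 426. -264.] [-75.8  44.4]
cap [ 41  14  15  15 171] [328. 186.] [ 425. -302.] [-79.3   5.9]
cap [ 64  37  15  15 167] [351. 209.] [ 395. -337.] [-111.8  -26.7]
cap [ 27  43  14  14 161] [313. 215.] [ 383. -286.] [-119.9   25.1]
grip [ 513.38440385 -358.5098018 ] [  5.2 -55.8]
orange 326 379 118 124
yellow 259 279 0 10
```

>>> send_rows([
  {"x": 0,"y": 0,"z": 0,"rx": 0,"ry": 0,"rz": 0.12},
  {"x": 0,"y": 0,"z": 0,"rx": 0,"ry": 0,"rz": 0.24},
  {"x": 0,"y": 0,"z": 0,"rx": 0,"ry": 0,"rz": 0.36},
  {"x": 0,"y": 0,"z": 0,"rx": 0,"ry": 0,"rz": 0.48},
  {"x": 0,"y": 0,"z": 0,"rx": 0,"ry": 0,"rz": 0.6},
  {"x": 0,"y": 0,"z": 0,"rx": 0,"ry": 0,"rz": 0.72},
  {"x": 0,"y": 0,"z": 0,"rx": 0,"ry": 0,"rz": 0.84},
  {"x": 0,"y": 0,"z": 0,"rx": 0,"ry": 0,"rz": 0.96},
])

```text
time_s: 2.35
eef_pos: [429.8, -299.3, 410.8]
ee_rot: [-3.141, 0.0, 1.037]
wrist_force: [-0.1, 0.0, -0.2]
grip_width: 85.1
grip_force: 0.0
```

>>> send_rows([
  {"x": 10,"y": -6,"z": 0,"rx": 0,"ry": 0,"rz": 0.12},
  {"x": 20,"y": -12,"z": 0,"rx": 0,"ry": 0,"rz": 0.24},
  {"x": 30,"y": -18,"z": 0,"rx": 0,"ry": 0,"rz": 0.36},
  {"x": 40,"y": -24,"z": 0,"rx": 0,"ry": 0,"rz": 0.48},
  {"x": 50,"y": -30,"z": 0,"rx": 0,"ry": 0,"rz": 0.6},
  {"x": 60,"y": -36,"z": 0,"rx": 0,"ry": 0,"rz": 0.72},
  {"x": 70,"y": -45,"z": 0,"rx": 0,"ry": 0,"rz": 0.84},
  {"x": 83,"y": -60,"z": 0,"rx": 0,"ry": 0,"rz": 0.96},
])

```text
time_s: 3.02
eef_pos: [513.1, -359.3, 411.2]
ee_rot: [-3.141, -0.0, 1.998]
wrist_force: [0.3, -0.0, 2.0]
grip_width: 85.4
grip_force: 0.0
```

>>> send_rows([
  {"x": 0,"y": 0,"z": -20,"rx": 0,"ry": 0,"rz": 0.12},
  {"x": 0,"y": 0,"z": -40,"rx": 0,"ry": 0,"rz": 0.24},
  {"x": 0,"y": 0,"z": -60,"rx": 0,"ry": 0,"rz": 0.36},
  {"x": 0,"y": 0,"z": -80,"rx": 0,"ry": 0,"rz": 0.48},
  {"x": 0,"y": 0,"z": -100,"rx": 0,"ry": 0,"rz": 0.6},
  {"x": 0,"y": 0,"z": -120,"rx": 0,"ry": 0,"rz": 0.72},
  {"x": 0,"y": 0,"z": -140,"rx": 0,"ry": 0,"rz": 0.84},
  {"x": 0,"y": 0,"z": -160,"rx": 0,"ry": 0,"rz": 0.96},
])

```text
time_s: 3.68
eef_pos: [512.5, -359.4, 249.7]
ee_rot: [3.141, -0.001, 2.957]
wrist_force: [-0.6, -0.1, 0.1]
grip_width: 85.4
grip_force: 0.0
```

>>> send_rows([
  {"x": 0,"y": 0,"z": -30,"rx": 0,"ry": 0,"rz": 0.12},
  {"x": 0,"y": 0,"z": -60,"rx": 0,"ry": 0,"rz": 0.24},
  {"x": 0,"y": 0,"z": -90,"rx": 0,"ry": 0,"rz": 0.25},
  {"x": 0,"y": 0,"z": -90,"rx": 0,"ry": 0,"rz": 0.25},
  {"x": 0,"y": 0,"z": -90,"rx": 0,"ry": 0,"rz": 0.25},
], jaw=44)

```text
time_s: 4.1
eef_pos: [511.6, -358.1, 158.8]
ee_rot: [3.138, -0.004, -3.082]
wrist_force: [0.1, -0.7, 0.3]
grip_width: 44.1
grip_force: 0.0
```

```bash
python3 - <<'E'
from h import *
c=Cam("wrist","w3"); print(c.p,manip.read_state()["eef_pos"],manip.read_state()["ee_rot"],manip.read_state()["joint_pos"])
E
```

```text
[ 441.4414818  -362.59923943  302.19690276] [ 513.07030121 -358.88702534  161.62345407] [ 3.14139913e+00 -3.42737503e-04 -3.08147890e+00] [-6.96051120e-01  1.24272589e-01  1.76983100e+00 -9.95272777e-05
  1.24787118e+00 -2.32692957e+00]
```

View pics/w3.png

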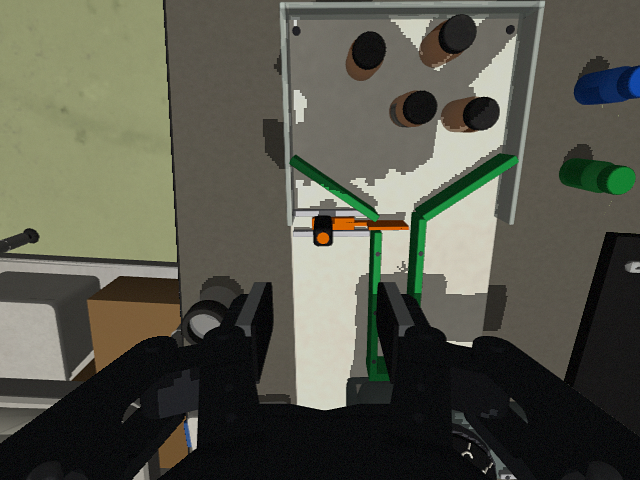

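From 300 mm up: grip top (323,239), rails at columns 376/417, funnel ends (377,217)/(417,217), caps at (369,50), (457,34), (419,108), (481,113); loupe at (208,320).

```bash
python3 - <<'E'
from h import *
c=Cam("wrist"); hsv=cv2.cvtColor(c.im,cv2.COLOR_BGR2HSV)
g=cv2.inRange(hsv,(50,80,60),(80,255,255))
for v in (240,260,280):
    xs=np.where(g[v,350:430])[0]+350; print(v,xs)
P=lambda u,v,z:c.pt(u,v,z)[:2]
pts={"FL":P(284,4,38),"FR":P(544,4,38),"fence-end-":P(293,222,38),"fence-end+":P(512,222,38)}
for k,w in pts.items(): print(k,w.round(1))
d=pts["FL"]-pts["FR"]; print("yaw from back fence",np.arctan2(d[0],-d[1]), np.linalg.norm(d))
o=cv2.inRange(hsv,(5,150,180),(22,255,255))
n,l,s,cen=cv2.connectedComponentsWithStats(o)
for i in range(1,n):
    if s[i,4]>20: print("or",s[i],cen[i],P(*cen[i],58))
dark=cv2.inRange(hsv,(0,0,0),(180,255,60))
n,l,s,cen=cv2.connectedComponentsWithStats(dark[10:135,330:505])
for i in range(1,n):
    if s[i,4]>300: print("cap",s[i],(cen[i]+[330,10]).round(),P(*(cen[i]+[330,10]),63).round(1))
E
```

```text
240 [371 375 376 377 378 379 380 381 382 418 419 420 421 422 423 424 425]
260 [374 375 376 377 378 379 380 381 417 418 419 420 421 422 423]
280 [373 374 375 376 377 378 379 380 381 415 416 417 418 419 420 421 422]
FL [ 368.  -393.3]
FR [ 357.9 -226.5]
fence-end- [ 512.2 -382.3]
fence-end+ [ 502.3 -217.6]
yaw from back fence 0.06003151053832255 167.14579188397764
or [335 216  33  11 251] [347.58167331 221.13545817] [ 504.03201363 -342.95680128]
or [370 224  40   3 118] [389.70338983 224.98305085] [ 505.03375451 -313.36303401]
or [319 229  12  11  99] [324.51515152 234.23232323] [ 514.48341676 -358.42305288]
cap [ 104    2   44   40 1177] [458.  31.] [ 383.  -287.2]
cap [  24   19   34   39 1024] [370.  48.] [ 395.  -338.2]
cap [ 74  78  34  34 918] [421. 105.] [ 425.1 -303.6]
cap [134  84  36  34 953] [481. 111.] [ 426.4 -265.1]
```

>>> send_rows([
  {"x": 1.5,"y": 0,"z": -30,"rx": 0,"ry": 0,"rz": 0},
  {"x": 1.5,"y": 0,"z": -60,"rx": 0,"ry": 0,"rz": 0},
  {"x": 1.5,"y": 0,"z": -90,"rx": 0,"ry": 0,"rz": 0},
  {"x": 1.5,"y": 0,"z": -105,"rx": 0,"ry": 0,"rz": 0},
  {"x": 1.5,"y": 0,"z": -117,"rx": 0,"ry": 0,"rz": 0},
  {"x": 1.5,"y": 0,"z": -117,"rx": 0,"ry": 0,"rz": 0},
])

```text
time_s: 4.7
eef_pos: [514.7, -357.9, 43.7]
ee_rot: [3.141, -0.001, -3.08]
wrist_force: [0.8, 0.0, -0.2]
grip_width: 44.2
grip_force: 0.0
```

>>> send_rows([
  {"x": 0,"y": 0,"z": 0,"rx": 0,"ry": 0,"rz": 0},
  {"x": 0,"y": 0,"z": 0,"rx": 0,"ry": 0,"rz": 0},
  {"x": 0,"y": 0,"z": 0,"rx": 0,"ry": 0,"rz": 0},
  {"x": 0,"y": 0,"z": 0,"rx": 0,"ry": 0,"rz": 0},
  {"x": 0,"y": 0,"z": 0,"rx": 0,"ry": 0,"rz": 0},
], jaw=10, squeeze=20)

```text
time_s: 5.12
eef_pos: [516.4, -359.0, 47.1]
ee_rot: [-3.138, 0.003, -3.079]
wrist_force: [0.6, -0.5, 6.3]
grip_width: 13.4
grip_force: 22.8
```

>>> send_rows([
  {"x": 0.4,"y": -6,"z": 0,"rx": 0,"ry": 0,"rz": 0},
  {"x": 0.7,"y": -12,"z": 0,"rx": 0,"ry": 0,"rz": 0},
  {"x": 1,"y": -16,"z": 0,"rx": 0,"ry": 0,"rz": 0},
  {"x": 1,"y": -16,"z": 0,"rx": 0,"ry": 0,"rz": 0},
])

```text
time_s: 5.45
eef_pos: [517.5, -375.6, 47.1]
ee_rot: [-3.138, 0.004, -3.08]
wrist_force: [-0.4, -1.0, 6.7]
grip_width: 13.6
grip_force: 22.8
```

>>> send_rows([
  {"x": 0.1,"y": -2,"z": 3,"rx": 0,"ry": 0,"rz": 0},
  {"x": 0.2,"y": -4,"z": 3,"rx": 0,"ry": 0,"rz": 0},
  {"x": 0.3,"y": -6,"z": 3,"rx": 0,"ry": 0,"rz": 0},
  {"x": 0.3,"y": -6,"z": 3,"rx": 0,"ry": 0,"rz": 0},
])

```text
time_s: 5.78
eef_pos: [517.5, -378.7, 47.3]
ee_rot: [3.14, 0.003, -3.08]
wrist_force: [6.1, 2.8, -1.8]
grip_width: 13.3
grip_force: 21.9
```

>>> send_rows([
  {"x": 0.1,"y": -2,"z": 0,"rx": 0,"ry": 0,"rz": 0},
  {"x": 0.1,"y": -2,"z": 0,"rx": 0,"ry": 0,"rz": 0},
  {"x": 0.1,"y": -2,"z": 0,"rx": 0,"ry": 0,"rz": 0},
])

```text
time_s: 6.03
eef_pos: [517.5, -378.8, 47.1]
ee_rot: [3.136, 0.002, -3.08]
wrist_force: [4.4, 8.7, 0.6]
grip_width: 13.1
grip_force: 22.2
```

>>> send_rows([
  {"x": -0.1,"y": 2,"z": 0,"rx": 0,"ry": 0,"rz": 0},
  {"x": -0.1,"y": 2,"z": 0,"rx": 0,"ry": 0,"rz": 0},
  {"x": -0.1,"y": 2,"z": 0,"rx": 0,"ry": 0,"rz": 0},
  {"x": -0.1,"y": 2,"z": 25,"rx": 0,"ry": 0,"rz": 0},
  {"x": -0.1,"y": 2,"z": 60,"rx": 0,"ry": 0,"rz": -0.1},
  {"x": -20,"y": 15,"z": 75,"rx": 0,"ry": 0,"rz": -0.22},
  {"x": -45,"y": 35,"z": 75,"rx": 0,"ry": 0,"rz": -0.34},
  {"x": -70,"y": 55,"z": 75,"rx": 0,"ry": 0,"rz": -0.46},
], jaw=38)

```text
time_s: 6.7
eef_pos: [446.5, -327.7, 124.7]
ee_rot: [-3.14, 0.004, 2.737]
wrist_force: [-0.6, -0.0, -0.4]
grip_width: 38.4
grip_force: 0.0
```

>>> send_rows([
  {"x": -10,"y": 8,"z": 0,"rx": 0,"ry": 0,"rz": -0.12},
  {"x": -22,"y": 18,"z": 0,"rx": 0,"ry": 0,"rz": -0.24},
  {"x": -22,"y": 18,"z": 0,"rx": 0,"ry": 0,"rz": -0.36},
  {"x": -22,"y": 18,"z": 0,"rx": 0,"ry": 0,"rz": -0.48},
  {"x": -22,"y": 18,"z": 0,"rx": 0,"ry": 0,"rz": -0.6},
  {"x": -22,"y": 18,"z": 0,"rx": 0,"ry": 0,"rz": -0.72},
  {"x": -22,"y": 18,"z": 0,"rx": 0,"ry": 0,"rz": -0.84},
  {"x": -22,"y": 18,"z": 0,"rx": 0,"ry": 0,"rz": -0.936},
])

```text
time_s: 7.37
eef_pos: [424.0, -309.1, 122.6]
ee_rot: [-3.141, 0.001, 1.802]
wrist_force: [0.7, -1.0, -0.6]
grip_width: 38.0
grip_force: 0.0
```

```bash
python3 - <<'E'
from h import *
s=manip.read_state(); print(s["eef_pos"],s["ee_rot"],s["grip_width"])
c=Cam("wrist","w4"); k=Cam("side"); 
T=lambda x,y,z:[505.5+x-.06*y,-301+.06*x+y,z]
print(k.px([T(6,-50,58),T(6,-78,58),T(121,0,188),T(121,66,152)]).round())
for w in [(425,-303.6),(426.4,-265),(395,-338),(383,-287)]: print(k.px([[*w,64]]).round(),c.px([[*w,64]]).round())
k.crop(245,195,445,345,4,"s4")
E
```

```text
[ 423.99091618 -309.12098009  122.56819153] [-3.14146444e+00  5.56646153e-04  1.80178237e+00] 37.99817447112994
[[344. 289.]
 [350. 296.]
 [390. 208.]
 [376. 213.]]
[[293. 281.]] [[328. 246.]]
[[290. 272.]] [[346. 182.]]
[[282. 292.]] [[266. 288.]]
[[270. 280.]] [[262. 202.]]
```

View pics/s4.png

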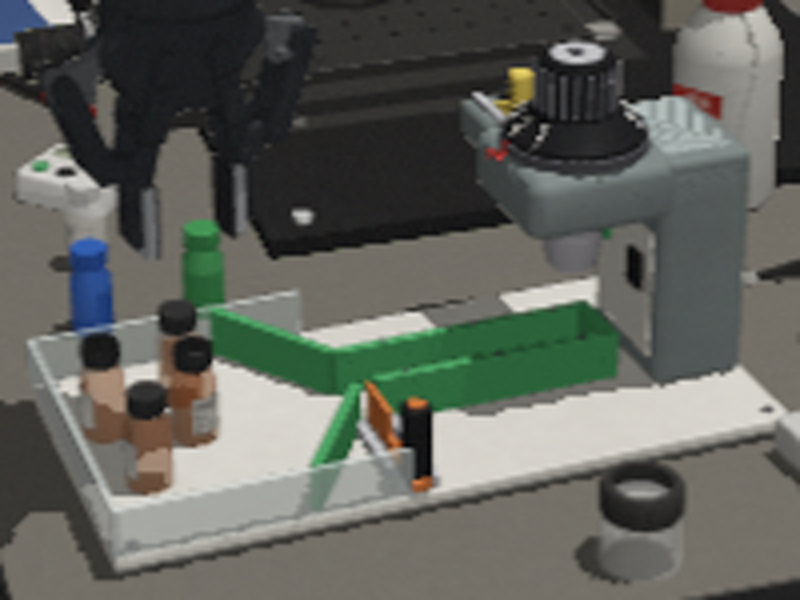

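>>> send_rows([
  {"x": 1,"y": 5.5,"z": 0,"rx": 0,"ry": 0,"rz": 0},
  {"x": 1,"y": 5.5,"z": -20,"rx": 0,"ry": 0,"rz": 0},
  {"x": 1,"y": 5.5,"z": -40,"rx": 0,"ry": 0,"rz": 0},
  {"x": 1,"y": 5.5,"z": -60,"rx": 0,"ry": 0,"rz": 0},
  {"x": 1,"y": 5.5,"z": -75,"rx": 0,"ry": 0,"rz": 0},
  {"x": 1,"y": 5.5,"z": -81,"rx": 0,"ry": 0,"rz": 0},
  {"x": 1,"y": 5.5,"z": -81,"rx": 0,"ry": 0,"rz": 0},
])

```text
time_s: 8.05
eef_pos: [424.2, -302.1, 39.6]
ee_rot: [-3.139, -0.003, 1.809]
wrist_force: [0.2, 0.0, -0.2]
grip_width: 38.3
grip_force: 0.0
```

>>> send_rows([
  {"x": 0,"y": 0,"z": 0,"rx": 0,"ry": 0,"rz": 0},
  {"x": 0,"y": 0,"z": 0,"rx": 0,"ry": 0,"rz": 0},
  {"x": 0,"y": 0,"z": 0,"rx": 0,"ry": 0,"rz": 0},
  {"x": 0,"y": 0,"z": 0,"rx": 0,"ry": 0,"rz": 0},
  {"x": 0,"y": 0,"z": 0,"rx": 0,"ry": 0,"rz": 0},
], jaw=18)

```text
time_s: 8.47
eef_pos: [425.7, -303.6, 42.2]
ee_rot: [3.141, 0.001, 1.808]
wrist_force: [-1.1, -0.2, 0.4]
grip_width: 21.9
grip_force: 21.2
```

>>> send_rows([
  {"x": 6,"y": 0,"z": 0,"rx": 0,"ry": 0,"rz": 0},
  {"x": 13,"y": 0,"z": 0,"rx": 0,"ry": 0,"rz": 0},
  {"x": 20,"y": 0,"z": 0,"rx": 0,"ry": 0,"rz": 0.1},
  {"x": 27,"y": 0,"z": 0,"rx": 0,"ry": 0,"rz": 0.22},
  {"x": 34,"y": 0,"z": 0,"rx": 0,"ry": 0,"rz": 0.34},
  {"x": 40,"y": 0,"z": 0,"rx": 0,"ry": 0,"rz": 0.46},
  {"x": 44,"y": 0.3,"z": 0,"rx": 0,"ry": 0,"rz": 0.58},
  {"x": 44,"y": 0.3,"z": 0,"rx": 0,"ry": 0,"rz": 0.7},
])

```text
time_s: 9.13
eef_pos: [471.4, -303.5, 42.2]
ee_rot: [3.141, 0.003, 2.514]
wrist_force: [1.0, -0.5, 2.2]
grip_width: 21.3
grip_force: 21.3
```

>>> send_rows([
  {"x": 0,"y": 0,"z": 0,"rx": 0,"ry": 0,"rz": 0.12},
  {"x": 0,"y": 0,"z": 0,"rx": 0,"ry": 0,"rz": 0.24},
  {"x": 0,"y": 0,"z": 0,"rx": 0,"ry": 0,"rz": 0.36},
  {"x": 0,"y": 0,"z": 0,"rx": 0,"ry": 0,"rz": 0.48},
  {"x": 0,"y": 0,"z": 0,"rx": 0,"ry": 0,"rz": 0.6},
  {"x": 0,"y": 0,"z": 0,"rx": 0,"ry": 0,"rz": 0.696},
  {"x": 0,"y": 0,"z": 0,"rx": 0,"ry": 0,"rz": 0.696},
])

```text
time_s: 9.72
eef_pos: [471.0, -303.2, 42.2]
ee_rot: [-3.141, 0.003, -3.078]
wrist_force: [0.9, 0.6, 2.6]
grip_width: 21.9
grip_force: 21.3
```

```bash
python3 - <<'E'
from h import *
s=manip.read_state(); print(s["eef_pos"],s["ee_rot"],s["grip_width"],s["wrist_force"])
c=Cam("wrist","w5"); hsv=cv2.cvtColor(c.im,cv2.COLOR_BGR2HSV)
g=cv2.inRange(hsv,(50,80,60),(80,255,255))
T=lambda x,y,z:[505.5+x-.06*y,-301+.06*x+y,z]
print(c.px([T(-2,17,38),T(-2,-17,38),T(20,0,38),T(-46,81,38),T(-46,-81,38)]).round())
E
```

```text
[ 470.96225218 -303.20118628   42.19364158] [-3.14054238e+00  2.54962387e-03 -3.07778140e+00] 21.875126545418876 [0.86891994 0.56821689 2.56528085]
[[360. 358.]
 [287. 358.]
 [324. 398.]
 [512. 271.]
 [137. 270.]]
```

View pics/w5.png

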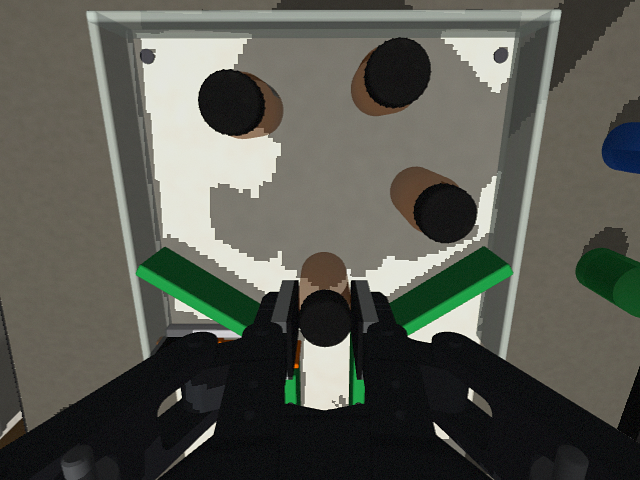

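>>> send_rows([
  {"x": 8,"y": 0.4,"z": 0,"rx": 0,"ry": 0,"rz": 0},
  {"x": 16,"y": 0.8,"z": 0,"rx": 0,"ry": 0,"rz": 0},
  {"x": 24,"y": 1.3,"z": 0,"rx": 0,"ry": 0,"rz": 0},
  {"x": 32,"y": 1.8,"z": 0,"rx": 0,"ry": 0,"rz": 0},
  {"x": 40,"y": 2.4,"z": 0,"rx": 0,"ry": 0,"rz": 0},
  {"x": 48,"y": 2.9,"z": 0,"rx": 0,"ry": 0,"rz": 0},
  {"x": 56,"y": 3.4,"z": 0,"rx": 0,"ry": 0,"rz": 0},
  {"x": 63,"y": 3.8,"z": 0,"rx": 0,"ry": 0,"rz": 0},
])

```text
time_s: 10.43
eef_pos: [532.9, -299.5, 41.9]
ee_rot: [-3.141, -0.001, -3.081]
wrist_force: [-4.9, 0.7, 7.8]
grip_width: 22.2
grip_force: 23.1
```

>>> send_rows([
  {"x": 0,"y": 0,"z": 0,"rx": 0,"ry": 0,"rz": 0},
  {"x": 0,"y": 0,"z": 0,"rx": 0,"ry": 0,"rz": 0},
  {"x": 0,"y": 0,"z": 0,"rx": 0,"ry": 0,"rz": 0},
  {"x": 0,"y": 0,"z": 0,"rx": 0,"ry": 0,"rz": 0},
  {"x": 0,"y": 0,"z": 30,"rx": 0,"ry": 0,"rz": 0},
  {"x": -35,"y": -1,"z": 50,"rx": 0,"ry": 0,"rz": 0},
  {"x": -75,"y": 0,"z": 50,"rx": 0,"ry": 0,"rz": 0},
  {"x": -75,"y": 0,"z": 50,"rx": 0,"ry": 0,"rz": 0},
], jaw=36)

```text
time_s: 11.1
eef_pos: [451.8, -297.7, 90.1]
ee_rot: [3.139, -0.004, -3.082]
wrist_force: [0.1, -0.5, -1.0]
grip_width: 36.1
grip_force: 0.0
```

```bash
cat > caps.py <<'E'
from h import *
s=manip.read_state(); print(s["time_s"],s["eef_pos"].round(1),s["ee_rot"].round(3),s["grip_width"])
O=np.array([505.5,-301]); 
def cap(w): d=np.array(w[:2])-O; return np.array([d[0]+.06*d[1],d[1]-.06*d[0]]).round(1)
def caps(save):
    c=Cam("wrist",save); gray=cv2.inRange(cv2.cvtColor(c.im,cv2.COLOR_BGR2HSV),(0,0,0),(180,255,60))
    n,l,st,cen=cv2.connectedComponentsWithStats(gray)
    for i in range(1,n):
        x,y,w,h,a=st[i]
        if a>300 and .6<w/h<1.6 and a/(w*h)>.6:
            p=c.pt(*cen[i],63)[:2]; print("cap",cen[i].round(),(w,h),p.round(1),cap(p))
    return c
E
python3 -c "
from caps import *
caps('w6')"
```

```text
11.1 [ 451.8 -297.7   90.1] [ 3.139 -0.004 -3.082] 36.116714997911444
cap [359. 132.] (np.int32(45), np.int32(47)) [ 382.2 -286. ] [-122.4   22.4]
cap [245. 152.] (np.int32(47), np.int32(48)) [ 394.1 -337.2] [-113.6  -29.5]
cap [396. 227.] (np.int32(43), np.int32(46)) [ 425.1 -264.2] [-78.2  41.6]
```

View pics/w6.png

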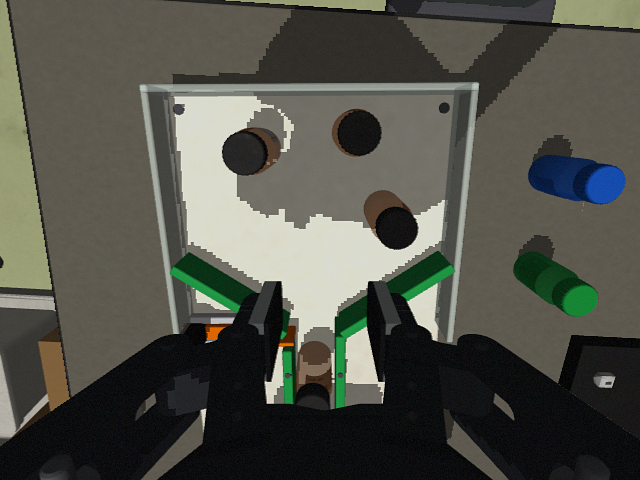

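Vial 1 stands in the lane at (315,365); the other three are unmoved. Next is the one at (425.3,-264.5).

>>> send_rows([
  {"x": -13,"y": 16,"z": 0,"rx": 0,"ry": 0,"rz": 0},
  {"x": -26.5,"y": 33.5,"z": 0,"rx": 0,"ry": 0,"rz": 0},
  {"x": -26.5,"y": 33.5,"z": -20,"rx": 0,"ry": 0,"rz": 0},
  {"x": -26.5,"y": 33.5,"z": -38,"rx": 0,"ry": 0,"rz": 0},
  {"x": -26.5,"y": 33.5,"z": -46,"rx": 0,"ry": 0,"rz": 0},
  {"x": -26.5,"y": 33.5,"z": -46,"rx": 0,"ry": 0,"rz": 0},
])

```text
time_s: 11.65
eef_pos: [429.6, -264.5, 42.9]
ee_rot: [3.138, -0.003, -3.079]
wrist_force: [0.6, -0.3, 0.4]
grip_width: 35.8
grip_force: 0.0
```

>>> send_rows([
  {"x": 0,"y": 0,"z": 0,"rx": 0,"ry": 0,"rz": 0},
  {"x": 0,"y": 0,"z": 0,"rx": 0,"ry": 0,"rz": 0},
  {"x": 0,"y": 0,"z": 0,"rx": 0,"ry": 0,"rz": 0},
  {"x": 0,"y": 0,"z": 0,"rx": 0,"ry": 0,"rz": 0},
], jaw=18)

```text
time_s: 11.98
eef_pos: [431.4, -266.1, 46.1]
ee_rot: [-3.141, 0.001, -3.079]
wrist_force: [0.6, 0.5, -0.9]
grip_width: 21.8
grip_force: 19.6
```

>>> send_rows([
  {"x": 4,"y": -8,"z": 0,"rx": 0,"ry": 0,"rz": 0},
  {"x": 10,"y": -18,"z": 0,"rx": 0,"ry": 0,"rz": 0},
  {"x": 16,"y": -28,"z": 0,"rx": 0,"ry": 0,"rz": 0},
  {"x": 23,"y": -36,"z": 0,"rx": 0,"ry": 0,"rz": 0},
  {"x": 30,"y": -38.5,"z": 0,"rx": 0,"ry": 0,"rz": 0},
  {"x": 37,"y": -38,"z": 0,"rx": 0,"ry": 0,"rz": 0},
  {"x": 44,"y": -37.6,"z": 0,"rx": 0,"ry": 0,"rz": 0},
  {"x": 50,"y": -37.2,"z": 0,"rx": 0,"ry": 0,"rz": 0},
])

```text
time_s: 12.65
eef_pos: [481.6, -302.8, 45.5]
ee_rot: [3.142, -0.0, -3.079]
wrist_force: [-0.6, 0.7, -1.1]
grip_width: 21.9
grip_force: 19.7
```

>>> send_rows([
  {"x": 7,"y": 0.5,"z": 0,"rx": 0,"ry": 0,"rz": 0},
  {"x": 14,"y": 0.9,"z": 0,"rx": 0,"ry": 0,"rz": 0},
  {"x": 21,"y": 1.3,"z": 0,"rx": 0,"ry": 0,"rz": 0},
  {"x": 28,"y": 1.7,"z": 0,"rx": 0,"ry": 0,"rz": 0},
  {"x": 35,"y": 2.1,"z": 0,"rx": 0,"ry": 0,"rz": 0},
  {"x": 42,"y": 2.5,"z": 0,"rx": 0,"ry": 0,"rz": 0},
  {"x": 49,"y": 2.9,"z": 0,"rx": 0,"ry": 0,"rz": 0},
  {"x": 56,"y": 3.4,"z": 0,"rx": 0,"ry": 0,"rz": 0},
])

```text
time_s: 13.32
eef_pos: [537.4, -299.4, 45.3]
ee_rot: [3.142, -0.0, -3.079]
wrist_force: [-3.9, 1.0, 7.7]
grip_width: 21.6
grip_force: 20.7
```

>>> send_rows([
  {"x": 0,"y": 0,"z": 0,"rx": 0,"ry": 0,"rz": 0},
  {"x": 0,"y": 0,"z": 0,"rx": 0,"ry": 0,"rz": 0},
  {"x": 0,"y": 0,"z": 0,"rx": 0,"ry": 0,"rz": 0},
  {"x": 0,"y": 0,"z": 0,"rx": 0,"ry": 0,"rz": 0},
  {"x": 0,"y": 0,"z": 30,"rx": 0,"ry": 0,"rz": 0},
  {"x": -35,"y": -1,"z": 50,"rx": 0,"ry": 0,"rz": 0},
  {"x": -75,"y": -2,"z": 50,"rx": 0,"ry": 0,"rz": 0},
  {"x": -100,"y": -2,"z": 50,"rx": 0,"ry": 0,"rz": 0},
], jaw=36)

```text
time_s: 13.98
eef_pos: [435.3, -301.9, 96.7]
ee_rot: [-3.14, 0.001, -3.079]
wrist_force: [-0.4, -0.5, -1.0]
grip_width: 35.9
grip_force: 0.0
```

>>> send_rows([
  {"x": 0,"y": 0,"z": 0,"rx": 0,"ry": 0,"rz": 0},
  {"x": 0,"y": 0,"z": 0,"rx": 0,"ry": 0,"rz": 0},
])

```text
time_s: 14.15
eef_pos: [435.6, -301.4, 95.3]
ee_rot: [-3.141, 0.0, -3.081]
wrist_force: [0.8, -0.1, 0.7]
grip_width: 36.0
grip_force: 0.0
```

```bash
python3 -c "
from caps import *
c=caps('w7')
hsv=cv2.cvtColor(c.im,cv2.COLOR_BGR2HSV)
k=Cam('side','s7'); hs=cv2.cvtColor(k.im,cv2.COLOR_BGR2HSV)
T=lambda x,y,z:[505.5+x-.06*y,-301+.06*x+y,z]
for x in (28,51,74): print(x,k.px([T(x,0,64)]).round())
d=cv2.inRange(hs,(0,0,0),(180,255,60))[255:290,335:400]
n,l,s,ce=cv2.connectedComponentsWithStats(d)
for i in range(1,n): print(s[i],(ce[i]+[335,255]).round(),cap(k.pt(*(ce[i]+[335,255]),62)))
"
```

```text
14.15 [ 435.6 -301.4   95.3] [-3.141  0.    -3.081] 36.011384641484476
cap [363. 167.] (np.int32(43), np.int32(44)) [ 382.  -286.1] [-122.6   22.3]
cap [255. 186.] (np.int32(44), np.int32(42)) [ 393.8 -337.2] [-113.8  -29.5]
28 [[346. 272.]]
51 [[356. 270.]]
74 [[367. 268.]]
[0 0 8 2 9] [338. 255.] [40.9 78.6]
[15 14 10  9 72] [355. 273.] [45.4 -6. ]
[ 4 16 10  8 63] [344. 274.] [21.8 -4.3]
[55 24  1  1  1] [390. 279.] [100.3 -53.8]
[34 28  1  1  1] [369. 283.] [ 55.9 -53.6]
```

>>> send_rows([
  {"x": -20,"y": -18,"z": 0,"rx": 0,"ry": 0,"rz": 0},
  {"x": -42,"y": -35.7,"z": 0,"rx": 0,"ry": 0,"rz": 0},
  {"x": -42,"y": -35.7,"z": -10,"rx": 0,"ry": 0,"rz": 0},
  {"x": -42,"y": -35.7,"z": -32,"rx": 0,"ry": 0,"rz": 0},
  {"x": -42,"y": -35.7,"z": -51,"rx": 0,"ry": 0,"rz": 0},
  {"x": -42,"y": -35.7,"z": -51,"rx": 0,"ry": 0,"rz": 0},
])

```text
time_s: 14.75
eef_pos: [393.4, -334.8, 40.0]
ee_rot: [3.136, -0.005, -3.079]
wrist_force: [-0.4, 1.9, -1.4]
grip_width: 36.0
grip_force: 0.0
```

>>> send_rows([
  {"x": 0,"y": 0,"z": 0,"rx": 0,"ry": 0,"rz": 0},
  {"x": 0,"y": 0,"z": 0,"rx": 0,"ry": 0,"rz": 0},
  {"x": 0,"y": 0,"z": 0,"rx": 0,"ry": 0,"rz": 0},
  {"x": 0,"y": 0,"z": 0,"rx": 0,"ry": 0,"rz": 0},
], jaw=18)

```text
time_s: 15.08
eef_pos: [395.7, -337.7, 45.6]
ee_rot: [-3.14, 0.001, -3.079]
wrist_force: [-0.8, 0.1, 0.3]
grip_width: 21.6
grip_force: 20.2
```

>>> send_rows([
  {"x": 7,"y": 4,"z": 0,"rx": 0,"ry": 0,"rz": 0},
  {"x": 17,"y": 10,"z": 0,"rx": 0,"ry": 0,"rz": 0},
  {"x": 27,"y": 16.5,"z": 0,"rx": 0,"ry": 0,"rz": 0},
  {"x": 37,"y": 23,"z": 0,"rx": 0,"ry": 0,"rz": 0},
  {"x": 47,"y": 29,"z": 0,"rx": 0,"ry": 0,"rz": 0},
  {"x": 55,"y": 33.4,"z": 0,"rx": 0,"ry": 0,"rz": 0},
  {"x": 63,"y": 33.9,"z": 0,"rx": 0,"ry": 0,"rz": 0},
  {"x": 71,"y": 34.4,"z": 0,"rx": 0,"ry": 0,"rz": 0},
])

```text
time_s: 15.75
eef_pos: [466.7, -302.2, 44.2]
ee_rot: [-3.142, -0.0, -3.078]
wrist_force: [-0.1, 0.3, -1.4]
grip_width: 21.7
grip_force: 20.2
```

>>> send_rows([
  {"x": 9,"y": 0.5,"z": 0,"rx": 0,"ry": 0,"rz": 0},
  {"x": 18,"y": 1.1,"z": 0,"rx": 0,"ry": 0,"rz": 0},
  {"x": 27,"y": 1.6,"z": 0,"rx": 0,"ry": 0,"rz": 0},
  {"x": 36,"y": 2.2,"z": 0,"rx": 0,"ry": 0,"rz": 0},
  {"x": 45,"y": 2.7,"z": 0,"rx": 0,"ry": 0,"rz": 0},
  {"x": 54,"y": 3.2,"z": 0,"rx": 0,"ry": 0,"rz": 0},
  {"x": 62,"y": 3.7,"z": 0,"rx": 0,"ry": 0,"rz": 0},
  {"x": 68,"y": 4,"z": 0,"rx": 0,"ry": 0,"rz": 0},
])

```text
time_s: 16.42
eef_pos: [534.6, -298.7, 44.3]
ee_rot: [3.142, -0.0, -3.079]
wrist_force: [-1.1, -0.1, 0.7]
grip_width: 21.6
grip_force: 20.2
```

>>> send_rows([
  {"x": 0,"y": 0,"z": 0,"rx": 0,"ry": 0,"rz": 0},
  {"x": 0,"y": 0,"z": 0,"rx": 0,"ry": 0,"rz": 0},
  {"x": 0,"y": 0,"z": 0,"rx": 0,"ry": 0,"rz": 0},
  {"x": 0,"y": 0,"z": 0,"rx": 0,"ry": 0,"rz": 0},
  {"x": 0,"y": 0,"z": 30,"rx": 0,"ry": 0,"rz": 0},
  {"x": -35,"y": -1,"z": 50,"rx": 0,"ry": 0,"rz": 0},
  {"x": -75,"y": -2,"z": 50,"rx": 0,"ry": 0,"rz": 0},
  {"x": -100,"y": -2,"z": 50,"rx": 0,"ry": 0,"rz": 0},
], jaw=36)

```text
time_s: 17.08
eef_pos: [432.3, -301.2, 96.0]
ee_rot: [-3.139, 0.001, -3.079]
wrist_force: [-0.1, -0.5, -0.7]
grip_width: 36.0
grip_force: 0.0
```

>>> send_rows([
  {"x": 0,"y": 0,"z": 0,"rx": 0,"ry": 0,"rz": 0},
  {"x": 0,"y": 0,"z": 0,"rx": 0,"ry": 0,"rz": 0},
])

```text
time_s: 17.25
eef_pos: [432.6, -300.8, 94.5]
ee_rot: [-3.141, 0.001, -3.081]
wrist_force: [0.6, 0.6, 0.3]
grip_width: 36.1
grip_force: 0.0
```

```bash
cat >> caps.py <<'E'
def side(save):
    k=Cam('side',save); hs=cv2.cvtColor(k.im,cv2.COLOR_BGR2HSV)
    d=cv2.inRange(hs,(0,0,0),(180,255,60))[255:300,320:400]
    n,l,s,ce=cv2.connectedComponentsWithStats(d)
    for i in range(1,n):
        if s[i,4]>20: print("side",s[i],(ce[i]+[320,255]).round(),cap(k.pt(*(ce[i]+[320,255]),62)))
    return k
E
python3 -c "
from caps import *
caps('w8'); side('s8')
"
```

```text
17.25 [ 432.6 -300.8   94.5] [-3.141e+00  1.000e-03 -3.081e+00] 36.08822809467974
cap [361. 173.] (np.int32(43), np.int32(45)) [ 381.9 -286.1] [-122.7   22.3]
side [ 0  0 23  4 51] [328. 256.] [19.9 83.1]
side [ 22  13  20  11 140] [352. 273.] [38.5 -5. ]
side [43 12 10  9 73] [367. 271.] [71.5 -7.4]
side [25 41  8  4 24] [349. 298.] [ -1.  -90.7]
```

>>> send_rows([
  {"x": -25,"y": 8,"z": 0,"rx": 0,"ry": 0,"rz": 0},
  {"x": -50.5,"y": 15,"z": 0,"rx": 0,"ry": 0,"rz": 0},
  {"x": -50.5,"y": 15,"z": -10,"rx": 0,"ry": 0,"rz": 0},
  {"x": -50.5,"y": 15,"z": -32,"rx": 0,"ry": 0,"rz": 0},
  {"x": -50.5,"y": 15,"z": -50,"rx": 0,"ry": 0,"rz": 0},
  {"x": -50.5,"y": 15,"z": -50,"rx": 0,"ry": 0,"rz": 0},
])

```text
time_s: 17.85
eef_pos: [382.0, -283.9, 40.7]
ee_rot: [3.137, -0.004, -3.079]
wrist_force: [0.4, 0.5, -0.5]
grip_width: 35.7
grip_force: 0.0
```

>>> send_rows([
  {"x": 0,"y": 0,"z": 0,"rx": 0,"ry": 0,"rz": 0},
  {"x": 0,"y": 0,"z": 0,"rx": 0,"ry": 0,"rz": 0},
  {"x": 0,"y": 0,"z": 0,"rx": 0,"ry": 0,"rz": 0},
  {"x": 0,"y": 0,"z": 0,"rx": 0,"ry": 0,"rz": 0},
], jaw=18)

```text
time_s: 18.18
eef_pos: [384.2, -286.4, 45.5]
ee_rot: [-3.14, 0.002, -3.079]
wrist_force: [-0.3, -0.6, -0.7]
grip_width: 21.9
grip_force: 20.1
```

>>> send_rows([
  {"x": 8,"y": -2,"z": 0,"rx": 0,"ry": 0,"rz": 0},
  {"x": 18,"y": -5,"z": 0,"rx": 0,"ry": 0,"rz": 0},
  {"x": 28,"y": -8,"z": 0,"rx": 0,"ry": 0,"rz": 0},
  {"x": 38,"y": -10.5,"z": 0,"rx": 0,"ry": 0,"rz": 0},
  {"x": 48,"y": -13,"z": 0,"rx": 0,"ry": 0,"rz": 0},
  {"x": 58,"y": -16,"z": 0,"rx": 0,"ry": 0,"rz": 0},
  {"x": 67,"y": -18,"z": 0,"rx": 0,"ry": 0,"rz": 0},
  {"x": 76,"y": -17.4,"z": 0,"rx": 0,"ry": 0,"rz": 0},
])

```text
time_s: 18.85
eef_pos: [460.4, -303.6, 44.3]
ee_rot: [-3.141, -0.0, -3.08]
wrist_force: [0.3, 0.7, -0.6]
grip_width: 21.7
grip_force: 20.1
```

>>> send_rows([
  {"x": 10,"y": 0.6,"z": 0,"rx": 0,"ry": 0,"rz": 0},
  {"x": 20,"y": 1.2,"z": 0,"rx": 0,"ry": 0,"rz": 0},
  {"x": 30,"y": 1.8,"z": 0,"rx": 0,"ry": 0,"rz": 0},
  {"x": 40,"y": 2.4,"z": 0,"rx": 0,"ry": 0,"rz": 0},
  {"x": 50,"y": 3,"z": 0,"rx": 0,"ry": 0,"rz": 0},
  {"x": 60,"y": 3.6,"z": 0,"rx": 0,"ry": 0,"rz": 0},
  {"x": 69,"y": 4.2,"z": 0,"rx": 0,"ry": 0,"rz": 0},
  {"x": 76,"y": 4.6,"z": 0,"rx": 0,"ry": 0,"rz": 0},
])

```text
time_s: 19.52
eef_pos: [536.1, -298.4, 44.2]
ee_rot: [3.141, -0.0, -3.079]
wrist_force: [-1.2, -1.2, -0.7]
grip_width: 21.8
grip_force: 20.2
```

>>> send_rows([
  {"x": 0,"y": 0,"z": 0,"rx": 0,"ry": 0,"rz": 0},
  {"x": 0,"y": 0,"z": 0,"rx": 0,"ry": 0,"rz": 0},
  {"x": 0,"y": 0,"z": 0,"rx": 0,"ry": 0,"rz": 0},
  {"x": 0,"y": 0,"z": 0,"rx": 0,"ry": 0,"rz": 0},
  {"x": 0,"y": 0,"z": 30,"rx": 0,"ry": 0,"rz": 0},
  {"x": -35,"y": -1,"z": 55,"rx": 0,"ry": 0,"rz": 0},
  {"x": -75,"y": -5,"z": 80,"rx": 0,"ry": 0,"rz": 0},
  {"x": -80,"y": -20,"z": 100,"rx": 0,"ry": 0,"rz": 0},
], jaw=44)

```text
time_s: 20.18
eef_pos: [450.9, -316.0, 143.2]
ee_rot: [3.138, -0.004, -3.079]
wrist_force: [1.0, -0.5, -1.0]
grip_width: 43.8
grip_force: 0.0
```

>>> send_rows([
  {"x": 0,"y": 0,"z": 0,"rx": 0,"ry": 0,"rz": 0},
  {"x": 0,"y": 0,"z": 0,"rx": 0,"ry": 0,"rz": 0},
])

```text
time_s: 20.35
eef_pos: [455.4, -319.8, 146.5]
ee_rot: [-3.139, 0.003, -3.082]
wrist_force: [-0.3, 0.7, 0.4]
grip_width: 44.1
grip_force: 0.0
```

```bash
python3 -c "
from caps import *
caps('w9'); k=side('s9'); k.crop(245,195,445,345,4,'s9c')
c=cv2.imread('pics/w9.png'); d=cv2.imread('pics/s9c.png')
cv2.imwrite('pics/m9.png',np.hstack([cv2.resize(c,(400,300)),cv2.resize(d,(400,300))]))
"
```

```text
20.35 [ 455.4 -319.8  146.5] [-3.139e+00  3.000e-03 -3.082e+00] 44.12428393933599
side [ 0  0 23  4 51] [328. 256.] [19.9 83.1]
side [ 22  11  30  13 218] [357. 272.] [51.  -4.9]
side [54 10  9  9 71] [378. 269.] [95.6 -6.9]
side [25 41  8  4 23] [348. 298.] [ -1.1 -90.8]
```

View pics/m9.png

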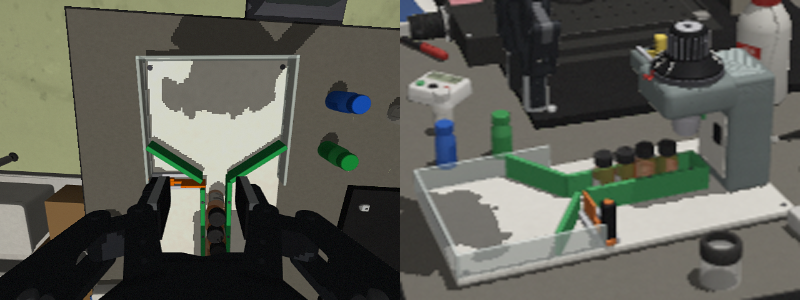

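All four vials stand in the lane in single file and the loading area is empty. Now shut the gate.

>>> send_rows([
  {"x": 25,"y": -25,"z": 0,"rx": 0,"ry": 0,"rz": 0},
  {"x": 50,"y": -50,"z": 0,"rx": 0,"ry": 0,"rz": 0},
  {"x": 61.6,"y": -59,"z": -15,"rx": 0,"ry": 0,"rz": 0},
  {"x": 61.6,"y": -59,"z": -50,"rx": 0,"ry": 0,"rz": 0},
  {"x": 61.6,"y": -59,"z": -80,"rx": 0,"ry": 0,"rz": 0},
  {"x": 61.6,"y": -59,"z": -98,"rx": 0,"ry": 0,"rz": 0},
  {"x": 61.6,"y": -59,"z": -98,"rx": 0,"ry": 0,"rz": 0},
])

```text
time_s: 21.03
eef_pos: [513.4, -373.4, 38.0]
ee_rot: [3.132, -0.01, -3.078]
wrist_force: [-0.8, 0.8, 0.3]
grip_width: 44.3
grip_force: 0.0
```

>>> send_rows([
  {"x": 0,"y": 0,"z": 0,"rx": 0,"ry": 0,"rz": 0},
  {"x": 0,"y": 0,"z": 0,"rx": 0,"ry": 0,"rz": 0},
  {"x": 0,"y": 0,"z": 0,"rx": 0,"ry": 0,"rz": 0},
  {"x": 0,"y": 0,"z": 0,"rx": 0,"ry": 0,"rz": 0},
  {"x": 0,"y": 0,"z": 0,"rx": 0,"ry": 0,"rz": 0},
], jaw=10)

```text
time_s: 21.45
eef_pos: [517.9, -378.1, 47.9]
ee_rot: [-3.14, 0.003, -3.079]
wrist_force: [2.1, 0.0, -1.4]
grip_width: 13.2
grip_force: 22.9
```

>>> send_rows([
  {"x": -0.3,"y": 5,"z": 0,"rx": 0,"ry": 0,"rz": 0},
  {"x": -0.6,"y": 10,"z": 0,"rx": 0,"ry": 0,"rz": 0},
  {"x": -0.9,"y": 15,"z": 0,"rx": 0,"ry": 0,"rz": 0},
  {"x": -1.2,"y": 20,"z": 0,"rx": 0,"ry": 0,"rz": 0},
  {"x": -1.5,"y": 25,"z": 0,"rx": 0,"ry": 0,"rz": 0},
  {"x": -1.7,"y": 27,"z": 0,"rx": 0,"ry": 0,"rz": 0},
  {"x": -1.7,"y": 27,"z": 0,"rx": 0,"ry": 0,"rz": 0},
])

```text
time_s: 22.03
eef_pos: [516.1, -350.6, 47.7]
ee_rot: [-3.14, 0.002, -3.079]
wrist_force: [3.2, -1.6, 7.1]
grip_width: 13.0
grip_force: 23.7
```

>>> send_rows([
  {"x": 0,"y": 2,"z": 0,"rx": 0,"ry": 0,"rz": 0},
  {"x": 0,"y": 3,"z": 0,"rx": 0,"ry": 0,"rz": 0},
  {"x": 0,"y": 3,"z": 0,"rx": 0,"ry": 0,"rz": 0},
  {"x": 0,"y": 3,"z": 0,"rx": 0,"ry": 0,"rz": 0},
])

```text
time_s: 22.37
eef_pos: [516.1, -350.4, 47.8]
ee_rot: [-3.135, 0.003, -3.079]
wrist_force: [3.6, -8.6, 2.7]
grip_width: 13.4
grip_force: 23.3
```

Gate is shut (28 mm travel, then stop force). Release and go view the lock.

>>> send_rows([
  {"x": 0,"y": -3,"z": 0,"rx": 0,"ry": 0,"rz": 0},
  {"x": 0,"y": -3,"z": 0,"rx": 0,"ry": 0,"rz": 0},
  {"x": 0,"y": -3,"z": 0,"rx": 0,"ry": 0,"rz": 0},
  {"x": 0,"y": -3,"z": 35,"rx": 0,"ry": 0,"rz": -0.0},
  {"x": 0,"y": -3,"z": 75,"rx": 0,"ry": 0,"rz": -0.1},
  {"x": 0,"y": -3,"z": 115,"rx": 0,"ry": 0,"rz": -0.2},
  {"x": 0,"y": -3,"z": 155,"rx": 0,"ry": 0,"rz": -0.3},
  {"x": 0,"y": -3,"z": 195,"rx": 0,"ry": 0,"rz": -0.4},
], jaw=40)

```text
time_s: 23.03
eef_pos: [514.2, -349.4, 241.8]
ee_rot: [3.14, -0.003, 2.799]
wrist_force: [0.8, -0.1, 0.3]
grip_width: 39.9
grip_force: 0.0
```

>>> send_rows([
  {"x": 5,"y": 5,"z": 25,"rx": 0,"ry": 0,"rz": -0.12},
  {"x": 20,"y": 15,"z": 40,"rx": 0,"ry": 0,"rz": -0.24},
  {"x": 40,"y": 25,"z": 40,"rx": 0,"ry": 0,"rz": -0.36},
  {"x": 60,"y": 35,"z": 40,"rx": 0,"ry": 0,"rz": -0.48},
  {"x": 80,"y": 45,"z": 40,"rx": 0,"ry": 0,"rz": -0.6},
  {"x": 100,"y": 55,"z": 40,"rx": 0,"ry": 0,"rz": -0.72},
  {"x": 110,"y": 60,"z": 40,"rx": 0,"ry": 0,"rz": -0.84},
  {"x": 110,"y": 60,"z": 40,"rx": 0,"ry": 0,"rz": -0.96},
])

```text
time_s: 23.7
eef_pos: [626.2, -288.2, 279.3]
ee_rot: [-3.14, -0.003, 1.841]
wrist_force: [-1.0, -0.2, -0.2]
grip_width: 39.8
grip_force: 0.0
```

>>> send_rows([
  {"x": 0,"y": 0,"z": 0,"rx": 0,"ry": 0,"rz": -0.12},
  {"x": 0,"y": 0,"z": 0,"rx": 0,"ry": 0,"rz": -0.21},
  {"x": 0,"y": 0,"z": 0,"rx": 0,"ry": 0,"rz": -0.21},
  {"x": 0,"y": 0,"z": 0,"rx": 0,"ry": 0,"rz": -0.21},
])

```text
time_s: 24.03
eef_pos: [624.7, -290.0, 280.1]
ee_rot: [-3.14, -0.001, 1.636]
wrist_force: [-0.2, -0.2, 0.4]
grip_width: 39.7
grip_force: 0.0
```

```bash
python3 -c "
from caps import *
c=Cam('wrist','w10'); T=lambda x,y,z:[505.5+x-.06*y,-301+.06*x+y,z]
print(c.px([T(121,66,152)]))
hsv=cv2.cvtColor(c.im,cv2.COLOR_BGR2HSV); ye=cv2.inRange(hsv,(22,120,100),(36,255,255))
n,l,s,ce=cv2.connectedComponentsWithStats(ye)
for i in range(1,n):
    if s[i,4]>30: print(s[i],ce[i],c.pt(*ce[i],152),cap(c.pt(*ce[i],152)))
k=Cam('side','s10'); c.im=c.im; a=cv2.resize(k.im[195:345,245:445],(400,300)); cv2.imwrite('pics/m10.png',np.hstack([cv2.resize(c.im,(400,300)),a]))
"
```

```text
24.0333 [ 624.7 -290.   280.1] [-3.140e+00 -1.000e-03  1.636e+00] 39.734085179240424
[[327.29937922 140.43610431]]
[312 123  28  30 801] [325.86017478 137.5855181 ] [ 621.37364086 -225.82671301  152.        ] [120.4  68.2]
```

View pics/m10.png

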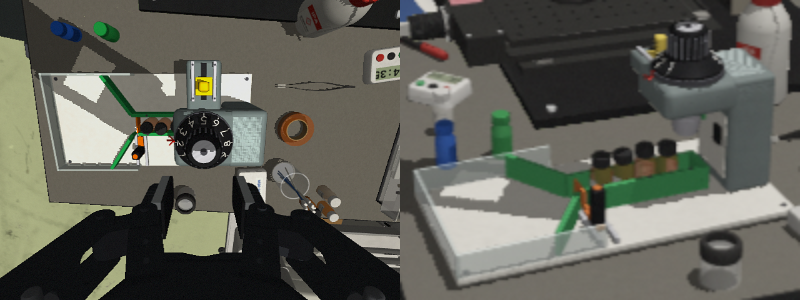

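Wrist view: yellow post at (326,138), collar at (325,243), gate shut, and the four vials upright in the lane.

>>> send_rows([
  {"x": -1.5,"y": 32,"z": 0,"rx": 0,"ry": 0,"rz": 0},
  {"x": -3,"y": 63.5,"z": 0,"rx": 0,"ry": 0,"rz": 0},
  {"x": -3,"y": 63.5,"z": -30,"rx": 0,"ry": 0,"rz": 0},
  {"x": -3,"y": 63.5,"z": -65,"rx": 0,"ry": 0,"rz": 0},
  {"x": -3,"y": 63.5,"z": -100,"rx": 0,"ry": 0,"rz": 0},
  {"x": -3,"y": 63.5,"z": -125,"rx": 0,"ry": 0,"rz": 0},
  {"x": -3,"y": 63.5,"z": -138,"rx": 0,"ry": 0,"rz": 0},
  {"x": -3,"y": 63.5,"z": -144,"rx": 0,"ry": 0,"rz": 0},
])

```text
time_s: 24.8
eef_pos: [620.6, -226.3, 134.1]
ee_rot: [-3.137, -0.002, 1.635]
wrist_force: [0.0, 0.0, 1.0]
grip_width: 40.0
grip_force: 0.0
```

>>> send_rows([
  {"x": 0,"y": 0,"z": 0,"rx": 0,"ry": 0,"rz": 0},
  {"x": 0,"y": 0,"z": 0,"rx": 0,"ry": 0,"rz": 0},
  {"x": 0,"y": 0,"z": 0,"rx": 0,"ry": 0,"rz": 0},
  {"x": 0,"y": 0,"z": 0,"rx": 0,"ry": 0,"rz": 0},
  {"x": 0,"y": 0,"z": 0,"rx": 0,"ry": 0,"rz": 0},
], jaw=8, squeeze=25)

```text
time_s: 25.22
eef_pos: [621.4, -227.7, 139.4]
ee_rot: [-3.14, 0.001, 1.634]
wrist_force: [-5.8, -0.5, 0.4]
grip_width: 11.1
grip_force: 27.4
```

>>> send_rows([
  {"x": -0.2,"y": 4,"z": 0,"rx": 0,"ry": 0,"rz": 0},
  {"x": -0.5,"y": 8,"z": 0,"rx": 0,"ry": 0,"rz": 0},
  {"x": -0.7,"y": 12,"z": 0,"rx": 0,"ry": 0,"rz": 0},
  {"x": -0.8,"y": 14,"z": 0,"rx": 0,"ry": 0,"rz": 0},
  {"x": -1,"y": 16,"z": 0,"rx": 0,"ry": 0,"rz": 0},
  {"x": -1,"y": 16,"z": 0,"rx": 0,"ry": 0,"rz": 0},
])

```text
time_s: 25.72
eef_pos: [620.5, -214.3, 139.4]
ee_rot: [-3.141, 0.007, 1.634]
wrist_force: [-5.2, -9.3, -3.0]
grip_width: 11.3
grip_force: 27.1
```

>>> send_rows([
  {"x": 0,"y": -2,"z": 0,"rx": 0,"ry": 0,"rz": 0},
  {"x": 0,"y": -2,"z": 0,"rx": 0,"ry": 0,"rz": 0},
  {"x": 0,"y": -2,"z": 0,"rx": 0,"ry": 0,"rz": 0},
  {"x": 0,"y": -2,"z": 35,"rx": 0,"ry": 0,"rz": 0},
  {"x": 0,"y": -2,"z": 75,"rx": 0,"ry": 0,"rz": 0},
  {"x": 0,"y": -2,"z": 115,"rx": 0,"ry": 0,"rz": 0},
  {"x": 2,"y": -30,"z": 141,"rx": 0,"ry": 0,"rz": 0},
  {"x": 4,"y": -65,"z": 141,"rx": 0,"ry": 0,"rz": 0},
], jaw=64)

```text
time_s: 26.38
eef_pos: [629.0, -275.8, 290.1]
ee_rot: [3.127, 0.008, 1.638]
wrist_force: [1.2, -1.0, 1.2]
grip_width: 64.4
grip_force: 0.0
```

>>> send_rows([
  {"x": 1,"y": -13,"z": 0,"rx": 0,"ry": 0,"rz": 0},
  {"x": 1,"y": -13,"z": 0,"rx": 0,"ry": 0,"rz": 0},
  {"x": 1,"y": -13,"z": 0,"rx": 0,"ry": 0,"rz": 0},
])

```text
time_s: 26.63
eef_pos: [626.0, -288.9, 277.6]
ee_rot: [-3.141, -0.002, 1.633]
wrist_force: [-0.1, -0.1, 0.4]
grip_width: 64.2
grip_force: 0.0
```

```bash
python3 -c "
from caps import *
c=Cam('wrist','w11')
hsv=cv2.cvtColor(c.im,cv2.COLOR_BGR2HSV); ye=cv2.inRange(hsv,(22,120,100),(36,255,255))
ys,xs=np.where(ye); print('lock',c.pt(xs.mean(),ys.mean(),152))
g=cv2.cvtColor(c.im,cv2.COLOR_BGR2GRAY)
r=g[205:290,270:380]
ci=cv2.HoughCircles(cv2.resize(r,None,fx=4,fy=4,interpolation=cv2.INTER_CUBIC),cv2.HOUGH_GRADIENT,1,40,param1=100,param2=25,minRadius=20,maxRadius=200)
for x,y,q in ci[0][:6]: print(x/4+270,y/4+205,q/4,c.pt(x/4+270,y/4+205,188).round(1))
print(c.px([[626.5,-293.7,188],[626.5,-273.2,188]]))
c.crop(220,140,420,290,4,'w11c')
"
```

```text
26.6333 [ 626.  -288.9  277.6] [-3.141e+00 -2.000e-03  1.633e+00] 64.1738966187004
lock [ 620.63012776 -213.40366948  152.        ]
323.875 224.125 48.475 [ 625.1 -278.9  188. ]
323.875 244.375 19.4 [ 626.  -292.9  188. ]
313.625 237.375 31.575 [ 618.9 -288.4  188. ]
334.125 230.875 36.35 [ 632.2 -283.1  188. ]
333.875 220.875 44.325 [ 631.5 -276.3  188. ]
345.125 230.375 31.825 [ 639.4 -282.3  188. ]
[[324.60118423 245.59117014]
 [326.54758166 215.85205983]]
```

View pics/w11c.png

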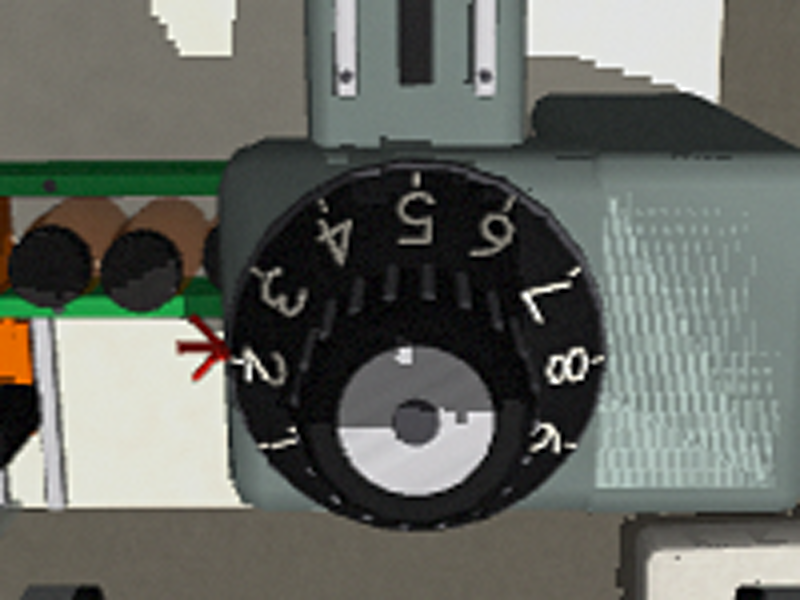

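2 is at the red mark (crop (230,358)) and the lock is out at y≈-213. The collar axis measures (626,-293), which matches the model. Now grip it and turn +120°.

>>> send_rows([
  {"x": 0.3,"y": -4,"z": -20,"rx": 0,"ry": 0,"rz": 0},
  {"x": 0.3,"y": -4,"z": -50,"rx": 0,"ry": 0,"rz": 0},
  {"x": 0.3,"y": -4,"z": -80,"rx": 0,"ry": 0,"rz": 0},
  {"x": 0.3,"y": -4,"z": -100,"rx": 0,"ry": 0,"rz": 0},
  {"x": 0.3,"y": -4,"z": -111,"rx": 0,"ry": 0,"rz": 0},
  {"x": 0.3,"y": -4,"z": -111,"rx": 0,"ry": 0,"rz": 0},
  {"x": 0.3,"y": -4,"z": -111,"rx": 0,"ry": 0,"rz": 0},
])

```text
time_s: 27.27
eef_pos: [626.5, -292.1, 167.1]
ee_rot: [-3.141, -0.001, 1.635]
wrist_force: [0.7, 0.0, -0.1]
grip_width: 63.4
grip_force: 0.0
```

>>> send_rows([
  {"x": 0,"y": 0,"z": 0,"rx": 0,"ry": 0,"rz": 0},
  {"x": 0,"y": 0,"z": 0,"rx": 0,"ry": 0,"rz": 0},
  {"x": 0,"y": 0,"z": 0,"rx": 0,"ry": 0,"rz": 0},
  {"x": 0,"y": 0,"z": 0,"rx": 0,"ry": 0,"rz": 0},
  {"x": 0,"y": 0,"z": 0,"rx": 0,"ry": 0,"rz": 0},
], jaw=36, squeeze=45)

```text
time_s: 27.68
eef_pos: [625.7, -293.6, 170.8]
ee_rot: [-3.14, 0.001, 1.634]
wrist_force: [-8.3, 1.2, 7.3]
grip_width: 38.5
grip_force: 46.3
```

>>> send_rows([
  {"x": -0.7,"y": 0,"z": 0,"rx": 0,"ry": 0,"rz": 0.1},
  {"x": -0.7,"y": 0,"z": 0,"rx": 0,"ry": 0,"rz": 0.2},
  {"x": -0.7,"y": 0,"z": 0,"rx": 0,"ry": 0,"rz": 0.3},
  {"x": -0.7,"y": 0,"z": 0,"rx": 0,"ry": 0,"rz": 0.4},
  {"x": -0.7,"y": 0,"z": 0,"rx": 0,"ry": 0,"rz": 0.5},
  {"x": -0.7,"y": 0,"z": 0,"rx": 0,"ry": 0,"rz": 0.6},
  {"x": -0.7,"y": 0,"z": 0,"rx": 0,"ry": 0,"rz": 0.7},
  {"x": -0.7,"y": 0,"z": 0,"rx": 0,"ry": 0,"rz": 0.7},
])

```text
time_s: 28.35
eef_pos: [625.9, -293.5, 170.8]
ee_rot: [-3.141, 0.002, 2.337]
wrist_force: [-5.1, 1.8, 4.7]
grip_width: 38.6
grip_force: 46.2
```

>>> send_rows([
  {"x": 0,"y": 0,"z": 0,"rx": 0,"ry": 0,"rz": 0.1},
  {"x": 0,"y": 0,"z": 0,"rx": 0,"ry": 0,"rz": 0.2},
  {"x": 0,"y": 0,"z": 0,"rx": 0,"ry": 0,"rz": 0.3},
  {"x": 0,"y": 0,"z": 0,"rx": 0,"ry": 0,"rz": 0.4},
  {"x": 0,"y": 0,"z": 0,"rx": 0,"ry": 0,"rz": 0.5},
  {"x": 0,"y": 0,"z": 0,"rx": 0,"ry": 0,"rz": 0.6},
  {"x": 0,"y": 0,"z": 0,"rx": 0,"ry": 0,"rz": 0.7},
  {"x": 0,"y": 0,"z": 0,"rx": 0,"ry": 0,"rz": 0.7},
])

```text
time_s: 29.02
eef_pos: [626.0, -293.3, 170.8]
ee_rot: [-3.141, 0.001, 3.037]
wrist_force: [-5.0, 2.4, 5.1]
grip_width: 39.0
grip_force: 46.2
```

>>> send_rows([
  {"x": 0,"y": 0,"z": 0,"rx": 0,"ry": 0,"rz": 0.1},
  {"x": 0,"y": 0,"z": 0,"rx": 0,"ry": 0,"rz": 0.2},
  {"x": 0,"y": 0,"z": 0,"rx": 0,"ry": 0,"rz": 0.3},
  {"x": 0,"y": 0,"z": 0,"rx": 0,"ry": 0,"rz": 0.4},
  {"x": 0,"y": 0,"z": 0,"rx": 0,"ry": 0,"rz": 0.5},
  {"x": 0,"y": 0,"z": 0,"rx": 0,"ry": 0,"rz": 0.6},
  {"x": 0,"y": 0,"z": 0,"rx": 0,"ry": 0,"rz": 0.7},
  {"x": 0,"y": 0,"z": 0,"rx": 0,"ry": 0,"rz": 0.7},
])

```text
time_s: 29.68
eef_pos: [625.9, -293.1, 170.8]
ee_rot: [-3.14, 0.001, -2.546]
wrist_force: [-4.8, 1.8, 4.8]
grip_width: 39.1
grip_force: 46.2
```

>>> send_rows([
  {"x": 0,"y": 0,"z": 0,"rx": 0,"ry": 0,"rz": 0},
  {"x": 0,"y": 0,"z": 0,"rx": 0,"ry": 0,"rz": 0},
  {"x": 0,"y": 0,"z": 0,"rx": 0,"ry": 0,"rz": 0},
  {"x": 0,"y": 0,"z": 0,"rx": 0,"ry": 0,"rz": 0},
  {"x": 0,"y": 0,"z": 25,"rx": 0,"ry": 0,"rz": 0},
  {"x": 0,"y": 0,"z": 55,"rx": 0,"ry": 0,"rz": -0.1},
  {"x": 0,"y": 2,"z": 85,"rx": 0,"ry": 0,"rz": -0.22},
  {"x": 0,"y": 4,"z": 110,"rx": 0,"ry": 0,"rz": -0.34},
], jaw=66)

```text
time_s: 30.35
eef_pos: [626.1, -289.3, 279.7]
ee_rot: [-3.14, 0.001, -2.896]
wrist_force: [0.7, -0.5, 0.2]
grip_width: 66.3
grip_force: 0.0
```

>>> send_rows([
  {"x": 0,"y": 0,"z": 0,"rx": 0,"ry": 0,"rz": -0.12},
  {"x": 0,"y": 0,"z": 0,"rx": 0,"ry": 0,"rz": -0.24},
  {"x": 0,"y": 0,"z": 0,"rx": 0,"ry": 0,"rz": -0.36},
  {"x": 0,"y": 0,"z": 0,"rx": 0,"ry": 0,"rz": -0.48},
  {"x": 0,"y": 0,"z": 0,"rx": 0,"ry": 0,"rz": -0.6},
  {"x": 0,"y": 0,"z": 0,"rx": 0,"ry": 0,"rz": -0.72},
  {"x": 0,"y": 0,"z": 0,"rx": 0,"ry": 0,"rz": -0.84},
  {"x": 0,"y": 0,"z": 0,"rx": 0,"ry": 0,"rz": -0.96},
], jaw=40)

```text
time_s: 31.02
eef_pos: [625.9, -289.1, 277.3]
ee_rot: [3.142, 0.0, 2.428]
wrist_force: [0.0, -0.5, 0.3]
grip_width: 39.5
grip_force: 0.0
```

>>> send_rows([
  {"x": 0,"y": 0,"z": 0,"rx": 0,"ry": 0,"rz": -0.12},
  {"x": 0,"y": 0,"z": 0,"rx": 0,"ry": 0,"rz": -0.24},
  {"x": 0,"y": 0,"z": 0,"rx": 0,"ry": 0,"rz": -0.36},
  {"x": 0,"y": 0,"z": 0,"rx": 0,"ry": 0,"rz": -0.48},
  {"x": 0,"y": 0,"z": 0,"rx": 0,"ry": 0,"rz": -0.6},
  {"x": 0,"y": 0,"z": 0,"rx": 0,"ry": 0,"rz": -0.72},
  {"x": 0,"y": 0,"z": 0,"rx": 0,"ry": 0,"rz": -0.8},
  {"x": 0,"y": 0,"z": 0,"rx": 0,"ry": 0,"rz": -0.8},
])

```text
time_s: 31.68
eef_pos: [625.9, -289.1, 277.3]
ee_rot: [3.141, 0.0, 1.632]
wrist_force: [0.2, -0.6, -0.0]
grip_width: 40.1
grip_force: 0.0
```

```bash
python3 -c "
from caps import *
c=Cam('wrist','w12')
hsv=cv2.cvtColor(c.im,cv2.COLOR_BGR2HSV); ye=cv2.inRange(hsv,(22,120,100),(36,255,255))
ys,xs=np.where(ye); print('lock',c.pt(xs.mean(),ys.mean(),152))
c.crop(160,70,480,310,2.5,'w12c')
"
```

```text
31.6833 [ 625.9 -289.1  277.3] [3.141 0.    1.632] 40.054691478769804
lock [ 620.84821455 -213.41982756  152.        ]
```

View pics/w12c.png

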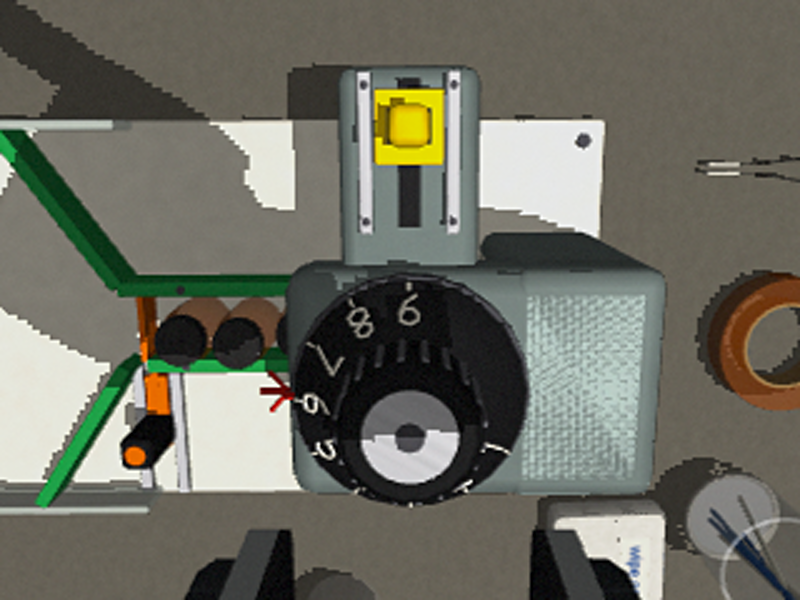

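6 is at the red mark (crop (305,400)), the gate plate closes the lane, and the lock is out. Slide the lock home.

>>> send_rows([
  {"x": -2.5,"y": 37,"z": 0,"rx": 0,"ry": 0,"rz": 0},
  {"x": -5,"y": 74.5,"z": 0,"rx": 0,"ry": 0,"rz": 0},
  {"x": -5,"y": 74.5,"z": -30,"rx": 0,"ry": 0,"rz": 0},
  {"x": -5,"y": 74.5,"z": -65,"rx": 0,"ry": 0,"rz": 0},
  {"x": -5,"y": 74.5,"z": -100,"rx": 0,"ry": 0,"rz": 0},
  {"x": -5,"y": 74.5,"z": -125,"rx": 0,"ry": 0,"rz": 0},
  {"x": -5,"y": 74.5,"z": -138,"rx": 0,"ry": 0,"rz": 0},
  {"x": -5,"y": 74.5,"z": -139,"rx": 0,"ry": 0,"rz": 0},
])

```text
time_s: 32.4
eef_pos: [618.7, -213.6, 134.1]
ee_rot: [-3.136, -0.003, 1.635]
wrist_force: [0.0, 0.2, -0.8]
grip_width: 40.3
grip_force: 0.0
```

>>> send_rows([
  {"x": 0,"y": 0,"z": 0,"rx": 0,"ry": 0,"rz": 0},
  {"x": 0,"y": 0,"z": 0,"rx": 0,"ry": 0,"rz": 0},
  {"x": 0,"y": 0,"z": 0,"rx": 0,"ry": 0,"rz": 0},
  {"x": 0,"y": 0,"z": 0,"rx": 0,"ry": 0,"rz": 0},
  {"x": 0,"y": 0,"z": 0,"rx": 0,"ry": 0,"rz": 0},
], jaw=8, squeeze=25)

```text
time_s: 32.82
eef_pos: [620.6, -215.4, 141.1]
ee_rot: [-3.141, 0.002, 1.634]
wrist_force: [-6.0, -0.5, 1.8]
grip_width: 11.4
grip_force: 27.1
```

>>> send_rows([
  {"x": 0.2,"y": -4,"z": 0,"rx": 0,"ry": 0,"rz": 0},
  {"x": 0.5,"y": -8,"z": 0,"rx": 0,"ry": 0,"rz": 0},
  {"x": 0.7,"y": -12,"z": 0,"rx": 0,"ry": 0,"rz": 0},
  {"x": 0.8,"y": -14,"z": 0,"rx": 0,"ry": 0,"rz": 0},
  {"x": 1,"y": -16,"z": 0,"rx": 0,"ry": 0,"rz": 0},
  {"x": 1,"y": -16.5,"z": 0,"rx": 0,"ry": 0,"rz": 0},
  {"x": 1,"y": -16.5,"z": 0,"rx": 0,"ry": 0,"rz": 0},
])

```text
time_s: 33.4
eef_pos: [621.5, -229.5, 141.1]
ee_rot: [-3.141, -0.004, 1.634]
wrist_force: [-6.4, 7.1, 4.5]
grip_width: 11.0
grip_force: 27.3
```

>>> send_rows([
  {"x": 0,"y": 2,"z": 0,"rx": 0,"ry": 0,"rz": 0},
  {"x": 0,"y": 2,"z": 0,"rx": 0,"ry": 0,"rz": 0},
  {"x": 0,"y": 2,"z": 0,"rx": 0,"ry": 0,"rz": 0},
  {"x": 0,"y": 2,"z": 35,"rx": 0,"ry": 0,"rz": 0},
  {"x": 0,"y": 2,"z": 75,"rx": 0,"ry": 0,"rz": 0},
  {"x": 0,"y": 2,"z": 115,"rx": 0,"ry": 0,"rz": 0},
  {"x": 2,"y": -28,"z": 140,"rx": 0,"ry": 0,"rz": 0},
  {"x": 4,"y": -60,"z": 150,"rx": 0,"ry": 0,"rz": 0},
], jaw=40)

```text
time_s: 34.07
eef_pos: [628.2, -291.6, 297.2]
ee_rot: [3.131, 0.007, 1.637]
wrist_force: [0.7, -0.8, 0.0]
grip_width: 40.3
grip_force: 0.0
```

>>> send_rows([
  {"x": -20,"y": 0,"z": 0,"rx": 0,"ry": 0,"rz": 0},
  {"x": -30,"y": 0,"z": 0,"rx": 0,"ry": 0,"rz": 0},
  {"x": -30,"y": 0,"z": 0,"rx": 0,"ry": 0,"rz": 0},
  {"x": -30,"y": 0,"z": 0,"rx": 0,"ry": 0,"rz": 0},
])

```text
time_s: 34.4
eef_pos: [595.5, -290.6, 288.3]
ee_rot: [3.141, -0.0, 1.634]
wrist_force: [0.2, 0.7, -0.2]
grip_width: 40.2
grip_force: 0.0
```

```bash
python3 -c "
from caps import *
c=Cam('wrist','w13')
hsv=cv2.cvtColor(c.im,cv2.COLOR_BGR2HSV); ye=cv2.inRange(hsv,(22,120,100),(36,255,255))
ys,xs=np.where(ye); print('lock',c.pt(xs.mean(),ys.mean(),152))
k=Cam('side','s13'); a=cv2.resize(k.im[195:345,245:445],(400,300),interpolation=cv2.INTER_CUBIC); cv2.imwrite('pics/m13.png',np.hstack([c.im[70:370,130:530],a]))
"
```

```text
34.4 [ 595.5 -290.6  288.3] [ 3.141 -0.     1.634] 40.15403326551215
lock [ 619.48212563 -226.60199046  152.        ]
```

View pics/m13.png

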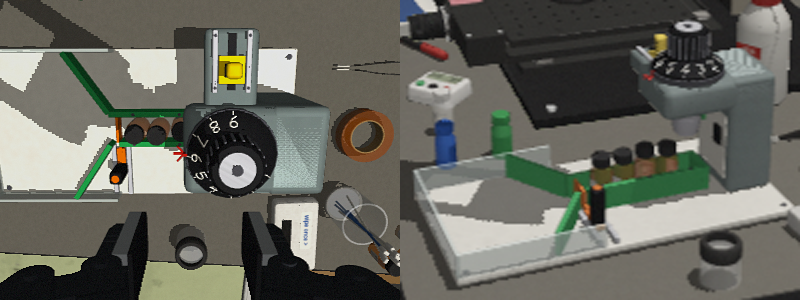

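The lock is home at (234,70), 6 is at the mark, the gate is shut, and all four vials stand in the lane.

```bash
python3 -c "
from cell import manip
print(manip.hand_in())"
```

```text
the job is handed in; nothing more can be done
None
```

The job is handed in, though no verdict came back: in the last pictures all four amber vials stand upright in the lane behind the shut gate, the collar reads 6 at the red mark, and the lock is home.

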